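# Catch the falling lid of the vial warmer and lower it shut

### The arm

A 7-joint arm with a two-finger parallel gripper is mounted at the origin on the work surface. World frame = base frame: x ahead of the robot, y to its left, z up, the work surface at z = 0. Lengths are in mm, angles in rad, forces in N, time in s.
With the tool pointing down it reaches from about 375 to 925 mm from the base axis. Payload 3.1 kg.
Tool frame: the origin (TCP) lies midway between the tips of the shut fingers; the grasp point (between the pads) lies 19 mm behind it; x points along the fingers, z is the direction in which the jaws open and shut, and the axes are right-handed (so a half turn about x gives the same grasp; the last joint's range is limited). The gripper opens to 85 mm and grips with 20 to 120 N. Pads are 22 mm wide; open, the fingers measure 114 mm over their backs; the gripper's body (76 mm by 85 mm) begins 54 mm behind the grasp point. The pads swing forward as they close: fully open they stand 13 mm farther back than shut.
Start: joints at [1.24, 0.383, 0.044, 1.598, -0.018, 1.161, -0.05], TCP at [149.977, -632.463, 231.269] pointing down, gripper open.
Joint ranges: [-2.61, 2.61], [-0.41, 2.15], [-1.48, 1.57], [0, 2.5], [-1.57, 4.71], [0.05, 1.97], [-2.85, 2.85]. Speed limits (rad/s): [2.79, 2.79, 3.14, 3.14, 3.14, 3.14, 3.14].

### API

Orientations are given as [roll, pitch, yaw] about the fixed x, y, z axes, in that order (R = Rz(yaw) Ry(pitch) Rx(roll)).
In Python, from bench import manip, imaging gives the robot as it stands.
- The arm moves only by the tool arm_command, never from a script. Its argument "targets" is a list of rows, each a list of 7 numbers: the shift along the tool's x, y, z in m, then the turn, a rotation vector about the tool's x, y, z in rad, then the opening, from 0 (shut) to 1 (fully open). A call has 1 to 12 rows; each row shifts and turns the commanded pose from where the row before left it, along the tool's axes as they then stand; what a row does not reach is not made up. A row lasts 1/10 s, in which the tool goes at most 50 mm and 8.59 degrees, less where a joint would pass 70% of its speed; a pose out of reach is approached as far as the arm can. A call is refused whole if a number of a shift passes 0.05 or a number of a turn 0.15, either way. A call with a gripper value outside its range is refused whole. The fingers move at their own pace and stop on an object; the grip force is fixed at half the most. Time passes only in rows, so rows that do not move let the fingers close. It gives the time, the measured TCP pose, the force and the opening at its end, in the units of the state.
- manip.observe(): the state, without advancing time (a new reading comes with each control period).
- imaging.capture(name): name is "side" or "top" or "wrist"; returns the picture (420x560x3 uint8, red, green, blue); there is no depth.
- imaging.calibration(name): a dict with "intrinsics" (3x3 intrinsics, pixels), "origin" and "orientation" of the camera in the world. Camera axes: x right, y up, looking along -z (the intrinsics and any distortion apply to the point x, -y, -z); pixel columns grow to the right and rows downward; lengths in mm; the calibration is good to about 2 mm. A picture is of the moment at which its call begins: read the wrist's pose just before it. calibration takes no time and is no camera call; for the wrist camera it gives the pose at the moment of the call.
- manip.finish_job(): hands the job in, once; it reports no verdict.
The state is a dict: "t": time; "joint_positions": joint angles; "dq": joint speeds; "joint_torque": joint torques, N m; "eef_pos": TCP position; "orientation": TCP orientation; "force": force on the tool from outside, world axes, zero at the start; "torque": the same for the moment, N m; "width": finger opening in mm.
Only numpy, scipy, OpenCV 4.12 (cv2) and the standard library are available. Lean on these libraries where they do the work, as an engineer would, in place of code of your own. Each camera call takes 0.05 s, during which the arm holds its last target.

### The job

Close the vial warmer without jarring the vials: with a finger, tip its open lid over its balance towards the front until it falls by itself, take the finger away so that it falls free, then catch it from underneath on the outside of a finger while its blue edge is still at least 4 cm above the rim and let it come to rest there for a moment. Then lower it on the finger until it is fully shut, gently to the very end, and move clear. Do not pinch or grip the lid or anything else, and do not shift the glassware and other things around it.

Things in the scene. Friction and masses are not known exactly. Their poses are not given: they have to be found in the camera images.
- warmer: Vial warmer, fixed to the bench: white box 140 (its x) x 220 (its y) x 100 mm high. Origin at the centre of its underside, on the bench. Its x axis points from the front panel (where the blue edge of the lid comes to lie) to the hinge side, y along the hinge, z up. It stands turned 0.45 to 1.2 rad, so the front panel looks to the robot and to its right.
- lid_hinge (a point): Middle of the lid's hinge line, on the far rim: 70 mm along the warmer's x from its centre, 100 mm above the bench. It does not move. The lid weighs about 0.5 kg (varies by 10 percent); tipping it takes about 1 to 3 N at its free edge, holding it up 1 to 2 N; more than 25 N from the fingers counts as a pinch or a shove.
- lid_edge (a point): Middle of the lid's free edge, on its underside corner, 170 mm from the hinge line. The lid is a grey plate 170 mm long, 220 mm wide, 12 mm thick with a blue stripe (22 mm) along the free edge. When shut the blue edge juts out 30 mm beyond the front panel, its underside 100 mm above the bench, with free space below it.
- lid (a joint): Lid angle, rad: 0 shut (level), 1.57 upright, more leans back, away from the front; starts at 1.62 to 1.85, stop at 1.95. Stiff, damped hinge: stays where left above 1.2; begins to sink by itself between 1.2 and 1.08, slowly at first; from 1.0 it falls shut in 3 to 5 s, reaching 0.4 to 0.6 rad/s, a bang. Gentle is under 0.25 rad/s (4 cm/s at the edge) over the last 0.1 rad.
- media_bottle: Bystander, loose: clear glass bottle with orange cap, 70 mm across, 150 mm tall. Origin at the centre of its underside. Leave alone.
- amber_bottle: Bystander, loose: amber bottle, black cap, 84 mm across, 170 mm tall. Origin at the centre of its underside. Leave alone.
- small_jar: Bystander, loose: small glass jar with white cap, 44 mm across, 55 mm tall. Origin at the centre of its underside. Leave alone.
- orange_cap: Bystander, loose: loose orange screw cap lying flat, 42 mm across, 22 mm tall. Origin at the centre of its underside. Leave alone.
- beaker: Bystander, loose: glass beaker, 66 mm across, 85 mm tall. Origin at the centre of its underside. Leave alone.
- weigh_dish: Bystander, loose: shallow white weighing dish, 84 mm across, 22 mm tall. Origin at the centre of its underside. Leave alone.
- buffer_bottle: Bystander, loose: white plastic bottle with blue cap, 60 mm across, 120 mm tall. Origin at the centre of its underside. Leave alone.

How it is judged (in metres and radians):
On the way, in this order (a step that is already met when the one before it is completed fails the run):
1. the lid, tipped over, falls by itself with no finger on it (value of joint lid between 0.24 and 1.2 rad and velocity of joint lid below -0.03 rad/s and contact force between each of the arm, the fingers and lid below 0.02 N), for 0.1 s.
2. it is caught: it rests still on a finger, its edge at least 4 cm above the rim (value of joint lid between 0.23 and 1.2 rad and velocity of joint lid between -0.04 and 0.04 rad/s and contact force between the fingers and lid above 0.2 N), for 0.2 s.
3. the lid is shut (value of joint lid below 0.02 rad), for 0.2 s.
At the end, for the whole second after the job is handed in: The lid is shut (within 0.02 rad, 3 mm at the edge) and at rest, and every bystander stands within 20 mm of its first place, tilted less than 0.2 rad (value of joint lid below 0.02 rad and velocity of joint lid between -0.02 and 0.02 rad/s and distance of each of media_bottle, amber_bottle, small_jar, orange_cap, beaker, weigh_dish, buffer_bottle from where it was at the start of the episode below 0.02 m and angle between each of media_bottle, amber_bottle, small_jar, orange_cap, beaker, weigh_dish, buffer_bottle's own z axis and vertical below 0.2 rad); the robot touches nothing.
It fails at once if the lid bangs shut: faster than 0.25 rad/s (4 cm/s at the edge) within the last 0.1 rad (value of joint lid below 0.1 rad and velocity of joint lid below -0.25 rad/s).
It fails at once if the lid is pinched or shoved with more than 25 N (contact force between the fingers and lid above 25 N).
It fails at once if a bystander is gripped or pushed with more than 5 N (contact force between the fingers and media_bottle above 5 N or contact force between the fingers and amber_bottle above 5 N or contact force between the fingers and small_jar above 5 N or contact force between the fingers and orange_cap above 5 N or contact force between the fingers and beaker above 5 N or contact force between the fingers and weigh_dish above 5 N or contact force between the fingers and buffer_bottle above 5 N).
It fails at once if a bystander is lifted, tipped or shifted by more than 20 mm (distance of any of media_bottle, amber_bottle, small_jar, orange_cap, beaker, weigh_dish, buffer_bottle from where it was at the start of the episode above 0.02 m or angle between any of media_bottle, amber_bottle, small_jar, orange_cap, beaker, weigh_dish, buffer_bottle's own z axis and vertical above 0.2 rad).
It also fails if it takes over 51 s, if anything falls off the work surface, if the arm or the gripper's body presses on something with over 40 N, if the wrist force passes 120 N, or if a joint passes its speed limit or range.

## Working session

There is one attempt and no reset: what is moved stays moved. The work goes in short steps, Python scripts to look and compute and a tool call to move; the robot and the scene stay as the last step left them, time stands still between calls to the robot, and variables do not carry over. Pictures are saved under pics/ and viewed, and the job is handed in when it is done.

Besides the shell and the picture viewer there is one more tool, called after "Call:" as name([rows], argument=value, ...), one row to a line, values as JSON. arm_command: Moves the arm, as the interface text tells. Its arguments: {"type":"object","properties":{"targets":{"type":"array","items":{"type":"array","items":{"type":"number"}}}},"required":["targets"]}

```bash
ls -R . | head -50; mkdir -p pics
python3 - <<'E'
from bench import manip, imaging
import cv2
s=manip.observe(); print(s)
for n in ("side","top","wrist"):
    c=imaging.calibration(n); print(n,c)
    im=imaging.capture(n); cv2.imwrite(f"pics/{n}0.png",im[:,:,::-1])
print(manip.observe()['t'])
E
```

```text
.:
pics

./pics:
{'t': 0.0, 'joint_positions': array([ 1.24019521,  0.3838341 ,  0.04385959,  1.59960839, -0.01787137,
        1.16118912, -0.04988834]), 'dq': array([-0.00229755, -0.00039025, -0.00022306, -0.00016883,  0.00049628,
       -0.00109562,  0.00059667]), 'joint_torque': array([ 1.59621995e-04, -4.33461607e+01,  1.02427047e+00, -2.49509972e+01,
        1.05449354e-02,  1.12556125e-02,  1.33426641e-05]), 'eef_pos': array([ 149.70654609, -631.54315225,  229.87220682]), 'orientation': array([-3.07433359,  1.56814989,  1.87093502]), 'force': array([-0.637896  , -0.69747037, -0.01335811]), 'torque': array([-0.02049963,  0.08025552,  0.03011217]), 'width': 85.57122522243652}
side {'intrinsics': array([[457.09398028,   0.        , 277.58234361],
       [  0.        , 457.09398028, 219.49692124],
       [  0.        ,   0.        ,   1.        ]]), 'origin': array([1078.88095633, -574.75188548,  768.53567759]), 'orientation': array([ 0.84664902, -0.01788771,  0.67720778])}
top {'intrinsics': array([[493.68829351,   0.        , 272.71538792],
       [  0.        , 493.68829351, 216.05561565],
       [  0.        ,   0.        ,   1.        ]]), 'origin': array([ 372.66927824,   76.68227591, 1054.32655121]), 'orientation': array([ 0.22042626, -0.00439756, -1.58450055])}
wrist {'intrinsics': array([[298.99515226,   0.        , 275.29220585],
       [  0.        , 298.99515226, 206.50444277],
       [  0.        ,   0.        ,   1.        ]]), 'origin': array([ 224.43811125, -613.19706351,  372.48906916]), 'orientation': array([-0.30869367,  0.00143459, -1.33759999])}
0.15
```

View pics/side0.png

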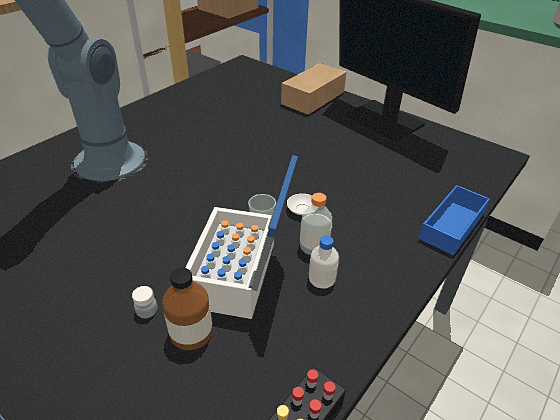

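View pics/top0.png

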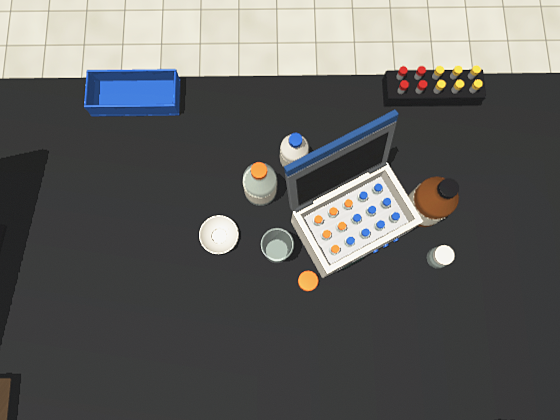

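View pics/wrist0.png

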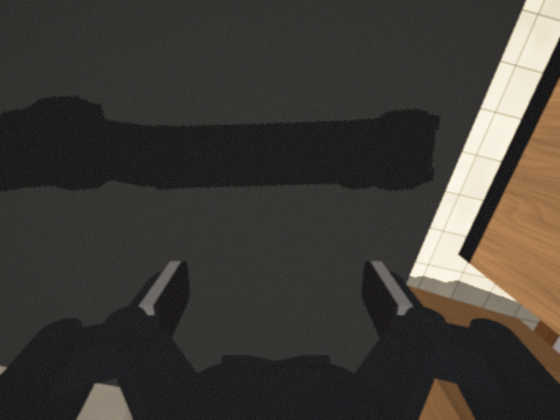

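```bash
cat > h.py <<'E'
import numpy as np, cv2
from scipy.spatial.transform import Rotation as R
from bench import manip, imaging
def cam(n):
    c=imaging.calibration(n)
    return dict(K=np.array(c['intrinsics']),o=np.array(c['origin']),R=R.from_euler('xyz',c['orientation']).as_matrix())
def proj(c,P):
    q=(np.atleast_2d(P)-c['o'])@c['R']; q=q*[1,-1,-1]
    p=q@c['K'].T; return p[:,:2]/p[:,2:]
def ray(c,uv):
    d=np.linalg.inv(c['K'])@[uv[0],uv[1],1]; d=d*[1,-1,-1]; return c['R']@(d/np.linalg.norm(d))
def onz(c,uv,z):
    d=ray(c,uv); return c['o']+d*(z-c['o'][2])/d[2]
E
python3 - <<'E'
import cv2
a=cv2.imread('pics/side0.png'); cv2.imwrite('pics/side0z.png',cv2.resize(a[130:360,110:360],None,fx=3,fy=2.6,interpolation=cv2.INTER_CUBIC))
a=cv2.imread('pics/top0.png'); cv2.imwrite('pics/top0z.png',cv2.resize(a[100:300,190:470],None,fx=2.8,fy=2.8,interpolation=cv2.INTER_CUBIC))
E
```

```text
(no output)
```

View pics/side0z.png

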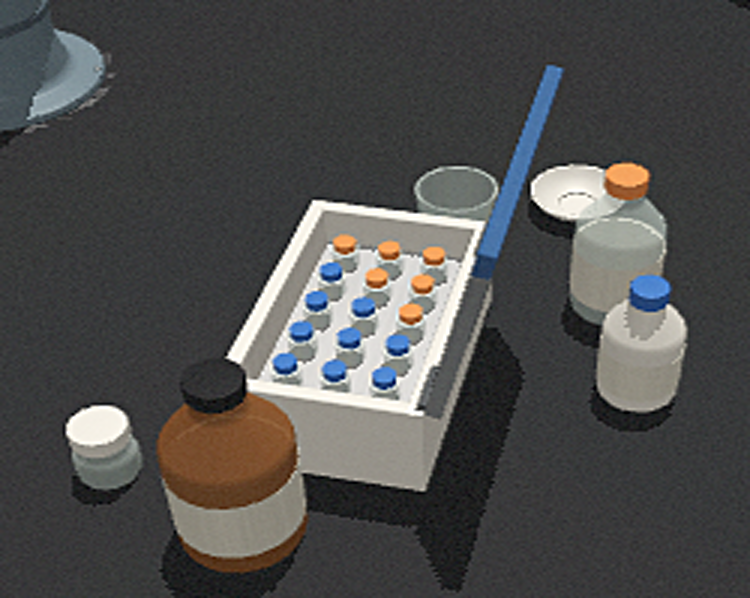

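View pics/top0z.png

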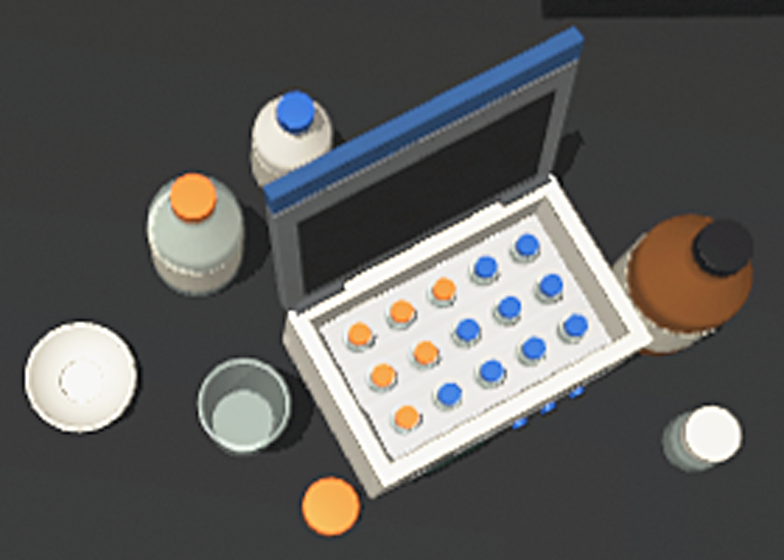

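```bash
cat > fit.py <<'E'
from h import *
from scipy.optimize import least_squares
top,side=cam('top'),cam('side')
T=lambda u,v:(np.array([u,v])+.5)/2.8+[190,100]-.5
S=lambda u,v:(np.array([u,v])+.5)/[3,2.6]+[110,130]-.5
# local points in warmer frame
obs=[(top,T(380,490),(-70,110,100)),(top,T(652,341),(-70,-110,100)),(top,T(555,178),(70,-110,100)),(top,T(287,313),(70,110,100)),
(side,S(315,201),(-70,110,100)),(side,S(487,222),(70,110,100)),(side,S(420,410),(70,-110,100)),(side,S(424,490),(70,-110,0))]
# blue stripe: lid local: u along plate from hinge, n normal offset (0 underside, 12 top)
lid=[(top,T(268,213),(148,110,0)),(top,T(576,62),(148,-110,0)),(top,T(266,188),(170,110,12)),(top,T(576,29),(170,-110,12)),(top,T(582,42),(170,-110,0)),
(side,S(563,69),(170,110,12)),(side,S(490,275),(170,-110,12)),(side,S(545,67),(170,110,0)),(side,S(474,273),(170,-110,0))]
def W(p,L):
    x,y,a=p[:3]; c,s=np.cos(a),np.sin(a); L=np.array(L,float)
    return np.array([x+c*L[0]-s*L[1],y+s*L[0]+c*L[1],L[2]])
def lidL(th,l):
    u,y,n=l
    # th=0: plate extends toward -x from hinge (70,.,100); th up
    return (70-u*np.cos(th)+n*np.sin(th), y, 100+u*np.sin(th)+n*np.cos(th))
def f(p):
    r=[proj(c,W(p,L))[0]-uv for c,uv,L in obs]
    r+=[proj(c,W(p,lidL(p[3],l)))[0]-uv for c,uv,l in lid]
    return np.array(r)
if __name__=='__main__':
    for c,n in((top,'top'),): print([onz(top,o[1],100).round(0) for o in obs[:4]])
    s=least_squares(lambda p:f(p).ravel(),[450,-120,0.6,1.7],loss='soft_l1')
    print(s.x.round(3)); print(f(s.x).round(1))
    p=s.x
    print('hinge',W(p,(70,0,100)),'edge',W(p,lidL(p[3],(170,0,0))))
    np.save('pose.npy',p)
    # bystanders from top view: cap pixel & height
    for n,uv,z in [('media',T(194,197),150),('amber',T(723,247),170),('jar',T(712,434),55),('cap',T(331,505),22),('beaker',T(244,406),85),('dish',T(80,377),22),('buffer',T(295,112),120)]:
        P=onz(top,uv,z); c,s_=np.cos(p[2]),np.sin(p[2]); d=P[:2]-p[:2]
        print(n,P.round(0),'local',np.round([c*d[0]+s_*d[1],-s_*d[0]+c*d[1]]), proj(side,P).round())
E
python3 fit.py
```

```text
[array([469., -31., 100.]), array([ 572., -227.,  100.]), array([ 693., -166.,  100.]), array([595.,  31., 100.])]
[ 4.60309e+02 -1.15581e+02  3.42000e-01  8.71200e+00]
[[  4.8  59.5]
 [ 14.2  71.5]
 [ 19.3  62.6]
 [ 11.1  53.1]
 [-35.8 -21. ]
 [-39.2 -16.3]
 [-61.2 -23. ]
 [-57.3 -21.6]
 [ -1.1  23.8]
 [  1.4  37.3]
 [ -5.2  19.6]
 [ -3.3  36.2]
 [ -2.5  33.6]
 [ -7.1  19. ]
 [-21.3   8.9]
 [ -4.5  15.5]
 [-20.3   4.8]]
hinge [526.24602999 -92.07820285 100.        ] edge [647.42127511 -48.88669369 211.1352937 ]
media [666.  95. 150.] local [264. 129.] [[317. 195.]]
amber [ 620. -257.  170.] local [ 103. -187.] [[181. 272.]]
jar [ 511. -279.   55.] local [  -7. -171.] [[142. 291.]]
cap [466.  -2.  22.] local [ 44. 105.] [[223. 223.]]
beaker [531.  62.  85.] local [127. 143.] [[261. 201.]]
dish [566. 185.  22.] local [200. 248.] [[302. 202.]]
buffer [739.  23. 120.] local [309.  37.] [[325. 238.]]
```

```bash
sed -i 's/\[450,-120,0.6,1.7\]/[582,-98,0.48,1.7]/' fit.py; python3 fit.py
```

```text
[array([469., -31., 100.]), array([ 572., -227.,  100.]), array([ 693., -166.,  100.]), array([595.,  31., 100.])]
[ 5.82486e+02 -9.80560e+01  4.70000e-01  1.77700e+00]
[[ 0.6 -0.6]
 [ 0.6  0.9]
 [-0.8 -0.6]
 [-0.5  0.1]
 [-1.  -2.4]
 [ 1.6 -1.5]
 [-0.8  0.4]
 [-1.   1.6]
 [ 1.5  1.3]
 [ 1.9 -0.5]
 [-2.  -1.4]
 [-0.2 -1. ]
 [ 1.5 -0.6]
 [ 0.1 -1.6]
 [ 1.1 -8. ]
 [ 0.4 -2.7]
 [-0.5 -9.5]]
hinge [644.88491696 -66.33281189 100.        ] edge [675.98376282 -50.52237672 266.38176561]
media [666.  95. 150.] local [162. 134.] [[317. 195.]]
amber [ 620. -257.  170.] local [ -38. -159.] [[181. 272.]]
jar [ 511. -279.   55.] local [-146. -129.] [[142. 291.]]
cap [466.  -2.  22.] local [-60. 138.] [[223. 223.]]
beaker [531.  62.  85.] local [ 27. 166.] [[261. 201.]]
dish [566. 185.  22.] local [113. 260.] [[302. 202.]]
buffer [739.  23. 120.] local [194.  37.] [[325. 238.]]
```

```bash
sed -i '/(side,S(563/c\(side,S(563,69),(170,110,12)),(side,S(545,67),(170,110,0))]' fit.py; python3 fit.py|head -3
python3 - <<'E'
from h import *
s=manip.observe(); M=R.from_euler('xyz',s['orientation']).as_matrix(); print(M.round(2))
c=cam('wrist'); print('cam in tool',(M.T@(c['o']-s['eef_pos'])).round(0)); print((M.T@c['R']).round(2))
E
python3 fit.py | tail -18
```

```text
[array([469., -31., 100.]), array([ 572., -227.,  100.]), array([ 693., -166.,  100.]), array([595.,  31., 100.])]
[ 5.82457e+02 -9.74570e+01  4.72000e-01  1.77400e+00]
[[ 0.4 -0.5]
[[-0.    0.97  0.23]
 [ 0.    0.23 -0.97]
 [-1.   -0.   -0.  ]]
cam in tool [-142.   77.   -1.]
[[-0.    0.3  -0.95]
 [ 0.    0.95  0.3 ]
 [ 1.   -0.   -0.  ]]
 [ 1.7 -1.7]
 [-0.5  0.2]
 [-0.7  1.4]
 [ 1.2  1.6]
 [ 1.5 -0.3]
 [-2.3 -1. ]
 [-0.5 -0.8]
 [ 1.2 -0.4]
 [-0.  -1.9]
 [ 0.2 -3. ]]
hinge [644.80160833 -65.62667609 100.        ] edge [675.39176648 -50.00840395 266.49417948]
media [666.  95. 150.] local [162. 133.] [[317. 195.]]
amber [ 620. -257.  170.] local [ -39. -159.] [[181. 272.]]
jar [ 511. -279.   55.] local [-146. -130.] [[142. 291.]]
cap [466.  -2.  22.] local [-60. 137.] [[223. 223.]]
beaker [531.  62.  85.] local [ 27. 165.] [[261. 201.]]
dish [566. 185.  22.] local [114. 259.] [[302. 202.]]
buffer [739.  23. 120.] local [194.  36.] [[325. 238.]]
```

Call:
arm_command([
  [-0.05, 0, 0, 0, 0, 0, 0],
  [-0.05, 0, 0, 0, 0, 0, 0],
  [-0.05, 0.0, 0, 0, 0, 0, 0],
  [0, 0.033, -0.031, 0, 0, 0, 0],
  [0, 0.033, -0.031, 0, 0, 0, 0],
  [0, 0.033, -0.031, 0, 0, 0, 0],
  [0, 0.033, -0.031, 0, 0, 0, 0],
  [0, 0.033, -0.031, 0, 0, 0, 0],
  [0, 0.033, -0.031, 0, 0, 0, 0],
  [0, 0.033, -0.031, 0, 0, 0, 0],
  [0, 0.033, -0.031, 0, 0, 0, 0],
  [0, 0.033, -0.031, 0, 0, 0, 0],
])

```text
t: 1.35
eef_pos: [375.0, -290.6, 381.1]
orientation: [-1.225, 1.571, -2.563]
force: [0.9, -0.4, 0.0]
width: 0.4
```

```bash
cat >> h.py <<'E'
def st():
    s=manip.observe(); M=R.from_euler('xyz',s['orientation']).as_matrix()
    print('t',round(s['t'],2),'tcp',s['eef_pos'].round(0),'F',s['force'].round(1),'w',round(s['width'],1),'q',s['joint_positions'].round(2))
    p=np.load('pose.npy'); d=s['eef_pos']-[p[0],p[1],0]; c,sn=np.cos(p[2]),np.sin(p[2]); W=np.array([[c,sn,0],[-sn,c,0],[0,0,1]])
    print('local',(W@d).round(0)); print('tool axes (cols) in local\n',(W@M).round(2))
    return s,M,W@M,W@d
E
python3 -c "
from h import *
st()"
```

```text
t 1.35 tcp [ 375. -291.  381.] F [ 0.9 -0.4  0. ] w 0.4 q [ 0.85 -0.04 -0.27  1.78 -0.01  1.4  -0.75]
local [-273.  -78.  381.]
tool axes (cols) in local
 [[-0.    0.97 -0.24]
 [-0.   -0.24 -0.97]
 [-1.   -0.    0.  ]]
```

Call:
arm_command([
  [0, 0, -0.01, 0, 0, 0.14, 0],
  [0, 0, -0.01, 0, 0, 0.14, 0],
  [0, 0, -0.01, 0, 0, 0.14, 0],
  [0, 0, -0.01, 0, 0, 0.14, 0],
  [0, 0, -0.01, 0, 0, 0.14, 0],
  [0, 0, -0.01, 0, 0, 0.14, 0],
  [0, 0, -0.01, 0, 0, 0.14, 0],
  [0, 0, 0, 0, 0, 0, 0],
])

```text
t: 2.15
eef_pos: [354.9, -221.4, 375.0]
orientation: [1.585, 0.594, 0.238]
force: [0.3, -0.1, -1.1]
width: -0.0
```

```bash
python3 -c "
from h import *
st()"
```

```text
t 2.15 tcp [ 355. -221.  375.] F [ 0.3 -0.1 -1.1] w -0.0 q [ 0.87 -0.37  0.19  2.34 -1.01  1.1   0.18]
local [-259.   -7.  375.]
tool axes (cols) in local
 [[ 0.81  0.54 -0.24]
 [-0.19 -0.14 -0.97]
 [-0.56  0.83 -0.01]]
```

```bash
cat >> h.py <<'E'
def to(target,n=None):
    s,M,L,d=st(); v=L.T@(np.array(target)-d)/1000; print('shift tool',v.round(4),'rows>=',np.linalg.norm(v)/.05)
E
python3 -c "
from h import *
to((-150,0,120))"
```

```text
t 2.15 tcp [ 355. -221.  375.] F [ 0.3 -0.1 -1.1] w -0.0 q [ 0.87 -0.37  0.19  2.34 -1.01  1.1   0.18]
local [-259.   -7.  375.]
tool axes (cols) in local
 [[ 0.81  0.54 -0.24]
 [-0.19 -0.14 -0.97]
 [-0.56  0.83 -0.01]]
shift tool [ 0.2292 -0.1534 -0.0299] rows>= 5.548762341287146
```

Call:
arm_command([
  [0.029, -0.019, -0.004, 0, 0, 0, 0],
  [0.029, -0.019, -0.004, 0, 0, 0, 0],
  [0.029, -0.019, -0.004, 0, 0, 0, 0],
  [0.029, -0.019, -0.004, 0, 0, 0, 0],
  [0.029, -0.019, -0.004, 0, 0, 0, 0],
  [0.029, -0.019, -0.004, 0, 0, 0, 0],
  [0.029, -0.019, -0.004, 0, 0, 0, 0],
  [0.026, -0.019, -0.002, 0, 0, 0, 0],
  [0, 0, 0, 0, 0, 0, 0],
])

```text
t: 3.05
eef_pos: [427.2, -185.6, 167.3]
orientation: [1.58, 0.636, 0.241]
force: [1.0, 0.4, -0.6]
width: 0.3
```

```bash
python3 -c "
from h import *
to((-85,0,80))
im=imaging.capture('side'); cv2.imwrite('pics/side1.png',im[:,:,::-1])
im=imaging.capture('top'); cv2.imwrite('pics/top1.png',im[:,:,::-1])
"
```

```text
t 3.05 tcp [ 427. -186.  167.] F [ 1.   0.4 -0.6] w 0.3 q [ 1.55  0.12 -0.73  2.49 -1.55  0.71  0.83]
local [-178.   -8.  167.]
tool axes (cols) in local
 [[ 0.78  0.58 -0.23]
 [-0.18 -0.15 -0.97]
 [-0.59  0.8  -0.01]]
shift tool [ 0.1236 -0.0176 -0.0289] rows>= 2.5623402475973056
```

View pics/side1.png

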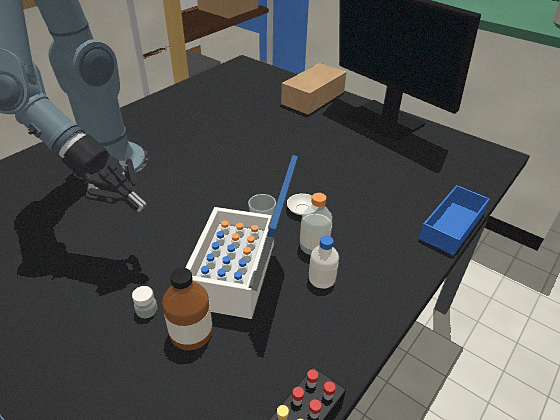

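View pics/top1.png

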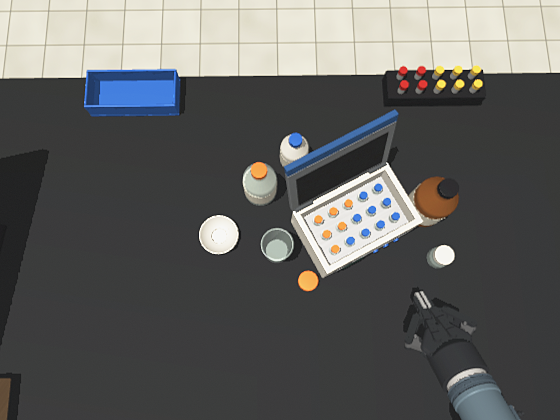

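Call:
arm_command([
  [-0.04, 0.025, 0, 0, 0, 0, 0],
  [-0.04, 0.025, 0, 0, 0, 0, 0],
  [-0.04, 0.025, 0, 0, 0, 0, 0],
  [-0.02, 0.025, 0.01, 0, 0, -0.14, 0],
  [-0.02, 0.025, 0.01, 0, 0, -0.14, 0],
  [0, 0, 0.01, 0, 0, -0.14, 0],
  [0, 0, 0.01, 0, 0, -0.14, 0],
  [0, 0, 0.01, 0, 0, -0.14, 0],
  [0, 0, 0.01, 0, 0, -0.14, 0],
  [0, 0, 0, 0, 0, -0.1, 0],
  [0, 0, 0, 0, 0, 0, 0],
])

```text
t: 4.25
eef_pos: [395.4, -253.6, 363.2]
orientation: [-3.109, 1.567, 1.846]
force: [-0.0, 0.9, 0.3]
width: 0.3
```

```bash
python3 -c "
from h import *
to((-170,-60,380))
"
```

```text
t 4.25 tcp [ 395. -254.  363.] F [-0.   0.9  0.3] w 0.3 q [ 1.81 -0.03 -1.27  1.79 -0.03  1.36 -0.78]
local [-238.  -54.  363.]
tool axes (cols) in local
 [[ 0.    0.97 -0.23]
 [ 0.   -0.23 -0.97]
 [-1.   -0.   -0.  ]]
shift tool [-0.0168  0.0672 -0.0096] rows>= 1.3977360931603329
```

Call:
arm_command([
  [-0.005, 0.02, 0, 0.13, 0, 0, 0],
  [-0.005, 0.02, 0, 0.13, 0, 0, 0],
  [-0.005, 0.02, 0, 0.13, 0, 0, 0],
  [0, 0, 0, 0.13, 0, 0, 0],
  [0, 0, 0, 0, 0, 0, 0],
])

```text
t: 4.75
eef_pos: [447.0, -249.6, 374.4]
orientation: [-1.7, 1.563, 2.749]
force: [0.3, 1.0, 0.0]
width: -0.4
```

```bash
python3 -c "
from h import *
to((-170,-60,380))
"
```

```text
t 4.75 tcp [ 447. -250.  374.] F [0.3 1.  0. ] w -0.4 q [ 1.59  0.18 -1.27  1.68  0.17  1.41 -1.54]
local [-190.  -74.  374.]
tool axes (cols) in local
 [[-0.01  0.74 -0.67]
 [ 0.01 -0.67 -0.74]
 [-1.   -0.01 -0.  ]]
shift tool [-0.0056  0.0054 -0.0237] rows>= 0.4979927183519523
```

Call:
arm_command([
  [0, 0, 0, 0, 0, 0.13, 0],
  [0, 0, 0, 0, 0, 0.13, 0],
  [0, 0, 0, 0, 0, 0.13, 0],
  [0, 0, 0, 0, 0, 0.13, 0],
  [0, 0, 0, 0, 0, 0.13, 0],
  [0, 0, 0, 0, 0, 0, 0],
])

```text
t: 5.35
eef_pos: [438.4, -243.8, 370.8]
orientation: [1.601, 1.005, -0.237]
force: [-0.5, -0.1, -0.3]
width: -0.2
```

```bash
python3 -c "
from h import *
to((140,-30,350))
"
```

```text
t 5.35 tcp [ 438. -244.  371.] F [-0.5 -0.1 -0.3] w -0.2 q [ 1.54 -0.41 -0.76  2.11 -0.7   0.92 -0.77]
local [-195.  -65.  371.]
tool axes (cols) in local
 [[ 0.41  0.62 -0.67]
 [-0.35 -0.57 -0.74]
 [-0.84  0.54 -0.02]]
shift tool [ 0.1417  0.1769 -0.2499] rows>= 6.746954892093644
```

Call:
arm_command([
  [0.017, 0.022, -0.031, 0, 0, 0, 0],
  [0.017, 0.022, -0.031, 0, 0, 0, 0],
  [0.017, 0.022, -0.031, 0, 0, 0, 0],
  [0.017, 0.022, -0.031, 0, 0, 0, 0],
  [0.017, 0.022, -0.031, 0, 0, 0, 0],
  [0.017, 0.022, -0.031, 0, 0, 0, 0],
  [0.017, 0.022, -0.031, 0, 0, 0, 0],
  [0.017, 0.022, -0.031, 0, 0, 0, 0],
  [0, 0, 0, 0, 0, 0, 0],
])

```text
t: 6.25
eef_pos: [654.5, -53.0, 392.5]
orientation: [1.61, 0.958, -0.215]
force: [-0.3, -0.1, 1.1]
width: 0.2
```

```bash
python3 -c "
from h import *
to((140,-30,300))
im=imaging.capture('side'); cv2.imwrite('pics/side2.png',im[:,:,::-1])
im=imaging.capture('top'); cv2.imwrite('pics/top2.png',im[:,:,::-1])
"
```

```text
t 6.25 tcp [654. -53. 392.] F [-0.3 -0.1  1.1] w 0.2 q [ 1.78 -0.41 -1.48  1.83 -0.57  0.77 -1.35]
local [ 84.   7. 392.]
tool axes (cols) in local
 [[ 0.44  0.61 -0.66]
 [-0.36 -0.55 -0.75]
 [-0.82  0.57 -0.02]]
shift tool [ 0.1138  0.0008 -0.0069] rows>= 2.2806232630561816
```

View pics/side2.png

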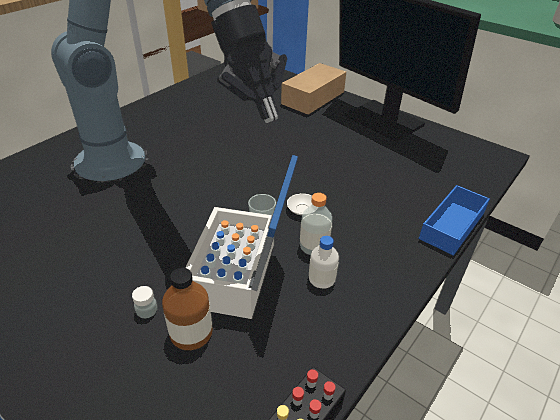

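View pics/top2.png

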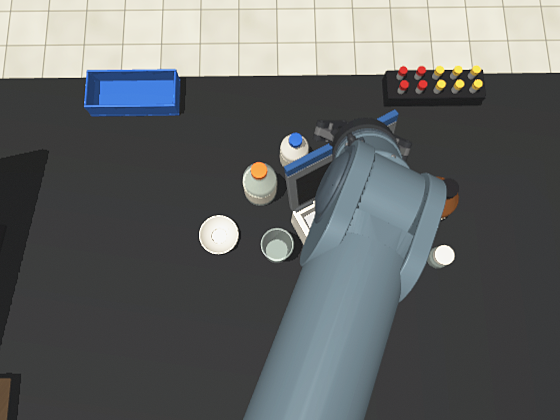

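```bash
cat > fk.py <<'E'
from h import *
from scipy.optimize import least_squares
import itertools
D=[([1.24019521,.3838341,.04385959,1.59960839,-.01787137,1.16118912,-.04988834],[149.7,-631.5,229.9],[-3.07433359,1.56814989,1.87093502]),
([.85,-.04,-.27,1.78,-.01,1.4,-.75],[375,-290.6,381.1],[-1.225,1.571,-2.563]),
([.87,-.37,.19,2.34,-1.01,1.1,.18],[354.9,-221.4,375],[1.585,.594,.238]),
([1.55,.12,-.73,2.49,-1.55,.71,.83],[427.2,-185.6,167.3],[1.58,.636,.241]),
([1.81,-.03,-1.27,1.79,-.03,1.36,-.78],[395.4,-253.6,363.2],[-3.109,1.567,1.846]),
([1.59,.18,-1.27,1.68,.17,1.41,-1.54],[447,-249.6,374.4],[-1.7,1.563,2.749]),
([1.54,-.41,-.76,2.11,-.7,.92,-.77],[438.4,-243.8,370.8],[1.601,1.005,-.237]),
([1.78,-.41,-1.48,1.83,-.57,.77,-1.35],[654.5,-53,392.5],[1.61,.958,-.215])]
def rz(a):c,s=np.cos(a),np.sin(a);return np.array([[c,-s,0],[s,c,0],[0,0,1]])
def ry(a):c,s=np.cos(a),np.sin(a);return np.array([[c,0,s],[0,1,0],[-s,0,c]])
P=np.array([[0,0,1],[1,0,0],[0,1,0]]).T  # tool x = flange z
def fk(q,p,S):
    h,L1,a,b,L2,c,d,L3,o1,o7,e=p
    R_=rz(S[0]*q[0]+o1); t=np.array([0,0,h]); t=t+R_@[e,0,0]
    R_=R_@ry(q[1]); t=t+R_@[a,0,L1]
    R_=R_@rz(S[1]*q[2]); t=t+R_@[b,0,0]; R_=R_@ry(q[3]); t=t+R_@[c,0,L2]
    R_=R_@rz(S[2]*q[4])@ry(q[5]); t=t+R_@[d,0,L3]
    R_=R_@rz(S[3]*q[6]+o7)
    return t,R_@P.T if False else R_@np.array([[0,1,0],[0,0,1],[1,0,0]]).astype(float)
def res(p,S):
    r=[]
    for q,x,o in D:
        t,M=fk(q,p,S); r+=list(t-x); r+=list(300*(M-R.from_euler('xyz',o).as_matrix()).ravel())
    return np.array(r)
if __name__=='__main__':
    best=[]
    for S in itertools.product([1,-1],repeat=4):
      for o7 in (0,1.57,3.14,-1.57):
       for o1 in (0,3.14):
        s=least_squares(res,[300,400,0,0,350,0,0,250,o1,o7,0],args=(S,),method='trf',loss='soft_l1',f_scale=10)
        best.append((s.cost,S,s.x))
    best.sort(key=lambda b:b[0])
    for b in best[:3]: print(b[0],b[1],b[2].round(2))
    print(res(best[0][2],best[0][1]).reshape(8,12)[:,:].round(0))
    np.savez('fk.npz',p=best[0][2],S=best[0][1])
E
python3 fk.py
```

```text
812.6873046566668 (-1, -1, -1, -1) [ 2.7514e+02  4.9139e+02  1.7440e+01 -8.2800e+00  4.8893e+02 -1.6900e+00
 -8.2300e+00  3.0298e+02 -4.0000e-02  1.5400e+00 -9.5900e+00]
812.6873046573113 (-1, -1, -1, -1) [ 2.7514e+02  4.9139e+02  1.7440e+01 -8.2800e+00  4.8893e+02 -1.6900e+00
 -8.2300e+00  3.0298e+02 -4.0000e-02 -1.6182e+02 -9.5900e+00]
812.6873046574275 (-1, -1, -1, -1) [ 2.7514e+02  4.9139e+02  1.7440e+01 -8.2800e+00  4.8893e+02 -1.6900e+00
 -8.2300e+00  3.0298e+02 -4.0000e-02  1.6490e+02 -9.5900e+00]
[[15. 14.  0.  0.  0. -1.  0. -1. -0. -0.  0. -0.]
 [10. 20.  1. -0. -0.  0. -0.  0.  0.  0. -0.  0.]
 [ 5. 15. -1.  1. -1. -4. -8.  5. -1. -1. -0.  9.]
 [-2. -9. -2.  2.  0. -8. -9.  0. -2. -0. -0.  6.]
 [ 6. -3.  0.  1.  0. -1. -1. -1. -0. -0.  0.  1.]
 [ 5. -2.  2.  3. -1. -2.  0. -2.  1. -0.  2. -1.]
 [ 3.  6. -1. -2.  0. -4. -7. -0.  1. -0. -0.  6.]
 [-6. -7.  0. -1.  0. -3. -5.  1.  1.  0.  0.  5.]]
```

```bash
python3 - <<'E'
s=open('fk.py').read()
s=s.replace("L3,o1,o7,e=p","L3,o1,o7,e,y1,y2,y3=p").replace("[a,0,L1]","[a,y1,L1]").replace("[c,0,L2]","[c,y2,L2]").replace("[d,0,L3]","[d,y3,L3]")
s=s.replace("o1,o7,0],args","o1,o7,0,0,0,0],args").replace("product([1,-1],repeat=4)","product([-1],repeat=4)").replace("(0,1.57,3.14,-1.57)","(1.57,)").replace("(0,3.14)","(0,)")
s=s.replace("D=[","D=[").replace("if __name__=='__main__':","import os\nif os.path.exists('samp.npy'):\n    D+=[(r[:7],r[7:10],r[10:]) for r in np.load('samp.npy')]\nif __name__=='__main__':",1).replace("reshape(8,12)","reshape(-1,12)")
open('fk.py','w').write(s)
E
cat >> h.py <<'E'
def rec():
    import os
    s=manip.observe(); r=np.concatenate([s['joint_positions'],s['eef_pos'],s['orientation']])
    a=np.load('samp.npy') if os.path.exists('samp.npy') else np.zeros((0,13))
    np.save('samp.npy',np.vstack([a,r]))
E
python3 -c "
from h import *
rec()"; python3 fk.py
```

```text
37.5883548973748 (-1, -1, -1, -1) [ 3.0218e+02  4.8942e+02 -1.7600e+00  3.9000e-01  5.0477e+02 -8.8000e-01
 -1.2700e+00  3.2534e+02  0.0000e+00  1.5700e+00  7.6000e-01 -2.2240e+01
 -2.0260e+01 -3.0000e-02]
[[-2.  1.  0. -0.  0. -0. -0. -0. -0. -0. -0.  0.]
 [ 1. -0.  0. -0. -0.  2. -0.  2.  0.  0. -0.  0.]
 [ 1.  1.  1. -1.  0.  2.  1.  2.  0. -1. -0.  1.]
 [-1. -1. -0.  0.  1. -2. -1. -3. -1. -0. -0. -2.]
 [ 0. -0. -1.  1. -0.  0. -1.  0.  0. -0.  0.  1.]
 [ 1. -0.  1.  3. -0. -1.  0. -1.  0. -0.  2. -1.]
 [-1.  0. -1. -1.  0. -1. -1. -0.  0. -0. -0.  1.]
 [-0.  1.  0.  0. -0.  0.  1.  0. -0.  0.  0. -0.]
 [ 0.  0. -0.  0. -0. -0.  0. -0.  0.  0. -0. -0.]]
```

```bash
cat > ik.py <<'E'
from fk import *
z=np.load('fk.npz'); p_,S_=z['p'],tuple(z['S'])
FK=lambda q:fk(q,p_,S_)
lo=np.array([-2.61,-.41,-1.48,0,-1.57,.05,-2.85]);hi=np.array([2.61,2.15,1.57,2.5,4.71,1.97,2.85])
w=np.load('pose.npy')
Wm=rz(w[2]); O=np.array([w[0],w[1],0])
def L2W(l): return O+Wm@np.array(l,float)
def tool(az,phi):  # world az of tool x, tilt down phi; y up, z right
    x=np.array([np.cos(az)*np.cos(phi),np.sin(az)*np.cos(phi),-np.sin(phi)])
    zz=np.array([np.sin(az),-np.cos(az),0]); y=np.cross(zz,x)
    return np.c_[x,y,zz]
def iksolve(T,M,q0,wreg=0.0,qref=None,margin=.0):
    def f(q):
        t,m=FK(q); r=list((t-T)/10)+list(15*(m-M).ravel())
        if wreg: r+=list(wreg*(q-qref))
        return r
    s=least_squares(f,np.clip(q0,lo+margin+1e-6,hi-margin-1e-6),bounds=(lo+margin,hi-margin),max_nfev=60)
    t,m=FK(s.x); return s.x,np.linalg.norm(t-T),np.linalg.norm(m-M)
def shutT(az,phi,yc,th=0.,s=20):
    M=tool(az,phi); C=L2W((70-170*np.cos(th),yc,100+170*np.sin(th))); return C+s*M[:,0]-11*M[:,1],M
def hookT(az,phi,yc,th,s=25):
    M=tool(az,phi); C=L2W((70-170*np.cos(th)+12*np.sin(th),yc,100+170*np.sin(th)+12*np.cos(th))); return C+s*M[:,0]+11*M[:,1],M
E
cat > scan.py <<'E'
from ik import *
rng=np.random.default_rng(0)
for phi in (.6,.9,1.1):
  for az in (-.3,0,.3,.6,.9):
    for yc in (-40,):
      out=[]
      for T,M in (shutT(az,phi,yc),hookT(az,phi,yc,1.77)):
        best=None
        for mg in (.3,.2,.1,.05):
          for k in range(8):
            q0=rng.uniform(np.maximum(lo,[-2,-.4,-1.4,.5,-1.5,.1,-2.8])+.3,np.minimum(hi,[2,1.5,1.5,2.4,1.5,1.9,2.8])-.1) if k else np.array([.5,.1,0,2,0,.8,-1.2])
            q,e,r=iksolve(T,M,q0,margin=mg)
            if e<3 and r<.03: best=(mg,q); break
          if best: break
        out.append(best)
      print(phi,az,yc,[ (b[0],b[1].round(2).tolist()) if b else None for b in out],flush=True)
E
time timeout 900 python3 scan.py
```

```text
0.6 -0.3 -40 [None, (0.3, [0.04, 0.21, -0.12, 2.11, 1.94, 0.35, 2.55])]
0.6 0 -40 [(0.05, [1.68, 0.92, -1.24, 2.45, 2.9, 0.45, 2.8]), (0.2, [-0.7, 0.26, 0.87, 2.15, 4.09, 0.29, 0.56])]
0.6 0.3 -40 [(0.1, [0.36, 0.47, 0.3, 2.4, 4.29, 0.94, 1.18]), (0.3, [-0.78, 0.52, 1.22, 2.1, 4.41, 0.87, 0.36])]
0.6 0.6 -40 [(0.3, [1.38, 0.65, -0.72, 2.2, -1.2, 0.59, 0.92]), (0.3, [0.66, 0.36, -0.39, 1.92, -1.27, 0.63, 0.36])]
0.6 0.9 -40 [(0.3, [0.87, 0.6, -0.14, 2.04, -1.14, 1.02, 0.97]), (0.3, [0.57, 0.45, -0.23, 1.76, -1.1, 0.95, 0.4])]
0.9 -0.3 -40 [(0.1, [1.17, 0.39, -0.97, 2.4, 2.13, 0.34, 2.7]), (0.3, [0.07, 0.23, -0.1, 1.92, 0.59, 0.41, -2.37])]
0.9 0 -40 [(0.1, [1.59, 0.68, -1.29, 2.36, 1.85, 0.31, -2.75]), (0.3, [0.6, 0.27, -0.6, 1.9, 0.32, 0.35, -1.76])]
0.9 0.3 -40 [(0.2, [1.11, 0.37, -0.62, 2.29, -1.28, 0.29, 0.5]), (0.3, [0.26, 0.26, -0.11, 1.88, -0.6, 0.46, -0.64])]
0.9 0.6 -40 [(0.3, [1.04, 0.42, -0.48, 2.18, -0.96, 0.54, 0.48]), (0.3, [0.33, 0.32, -0.11, 1.8, -0.75, 0.69, -0.22])]
0.9 0.9 -40 [(0.3, [0.73, 0.46, -0.12, 2.06, -0.91, 0.83, 0.66]), (0.3, [0.59, 0.43, -0.38, 1.67, -0.61, 0.88, -0.06])]
1.1 -0.3 -40 [(0.2, [0.94, 0.3, -0.74, 2.29, 0.97, 0.26, -2.5]), (0.3, [0.1, 0.29, -0.12, 1.77, 0.28, 0.65, -2.06])]
1.1 0 -40 [(0.2, [0.25, 0.23, 0.11, 2.3, -0.83, 0.25, -0.45]), (0.3, [0.19, 0.28, -0.14, 1.78, 0.02, 0.61, -1.53])]
1.1 0.3 -40 [(0.3, [1.0, 0.34, -0.6, 2.2, -0.39, 0.35, -0.46]), (0.3, [0.21, 0.3, -0.1, 1.75, -0.25, 0.67, -0.98])]
1.1 0.6 -40 [(0.3, [0.71, 0.34, -0.24, 2.15, -0.69, 0.55, 0.1]), (0.3, [0.25, 0.35, -0.09, 1.69, -0.41, 0.8, -0.55])]
1.1 0.9 -40 [(0.3, [0.62, 0.4, -0.1, 2.05, -0.66, 0.74, 0.36]), (0.3, [0.35, 0.41, -0.18, 1.6, -0.43, 0.95, -0.26])]
real	0m8.938s
user	0m6.846s
sys	0m0.238s
```

```bash
cat > sim.py <<'E'
from ik import *
def jac(q):
    t0,M0=FK(q); J=np.zeros((6,7))
    for i in range(7):
        d=np.zeros(7); d[i]=1e-5; t,M=FK(q+d)
        J[:3,i]=(t-t0)/1e-5/1000; J[3:,i]=R.from_matrix(M@M0.T).as_rotvec()/1e-5
    return J,t0,M0
def step(q,T,M,lam=.01,n=10):
    for _ in range(n):
        J,t0,M0=jac(q); e=np.r_[(T-t0)/1000,R.from_matrix(M@M0.T).as_rotvec()]
        dq=J.T@np.linalg.solve(J@J.T+lam**2*np.eye(6),e)
        q=np.clip(q+dq,lo,hi)
    return q
def run(q,rows,lam=.01,verbose=False,n=10):
    T,M=FK(q)
    for r in rows:
        T=T+M@np.array(r[:3])*1000; M=M@R.from_rotvec(r[3:6]).as_matrix()
        q=step(q,T,M,lam,n)
        t,m=FK(q); T,M=(t,m)   # not made up
        if verbose: print(q.round(2),t.round(0))
    return q
if __name__=='__main__':
    seqs=[(0,[[-.05,0,0,0,0,0]]*3+[[0,.033,-.031,0,0,0]]*9),(1,[[0,0,-.01,0,0,.14]]*7),(2,[[.029,-.019,-.004,0,0,0]]*7+[[.026,-.019,-.002,0,0,0]]),
    (3,[[-.04,.025,0,0,0,0]]*3+[[-.02,.025,.01,0,0,-.14]]*2+[[0,0,.01,0,0,-.14]]*4+[[0,0,0,0,0,-.1]]),
    (4,[[-.005,.02,0,.13,0,0]]*3+[[0,0,0,.13,0,0]]),(5,[[0,0,0,0,0,.13]]*5),(6,[[.017,.022,-.031,0,0,0]]*8)]
    for lam in (.01,.1):
      for i,rows in seqs:
        q=run(np.array(D[i][0],float),rows,lam); print(lam,i,q.round(2),'act',D[i+1][0])
E
python3 sim.py
```

```text
0.01 0 [ 0.85 -0.04 -0.27  1.78 -0.01  1.4  -0.75] act [0.85, -0.04, -0.27, 1.78, -0.01, 1.4, -0.75]
0.01 1 [ 0.86 -0.37  0.2   2.33 -1.01  1.1   0.18] act [0.87, -0.37, 0.19, 2.34, -1.01, 1.1, 0.18]
0.01 2 [ 0.76  0.22  0.01  2.5  -1.57  0.79  1.13] act [1.55, 0.12, -0.73, 2.49, -1.55, 0.71, 0.83]
0.01 3 [ 1.89  0.   -1.35  1.78 -0.    1.37 -0.81] act [1.81, -0.03, -1.27, 1.79, -0.03, 1.36, -0.78]
0.01 4 [ 1.57  0.19 -1.27  1.67  0.19  1.42 -1.57] act [1.59, 0.18, -1.27, 1.68, 0.17, 1.41, -1.54]
0.01 5 [ 1.56 -0.41 -0.76  2.14 -0.81  0.86 -0.67] act [1.54, -0.41, -0.76, 2.11, -0.7, 0.92, -0.77]
0.01 6 [ 2.15 -0.41 -1.48  1.74 -0.7   0.8  -1.28] act [1.78, -0.41, -1.48, 1.83, -0.57, 0.77, -1.35]
0.1 0 [ 0.86 -0.04 -0.27  1.78 -0.01  1.4  -0.75] act [0.85, -0.04, -0.27, 1.78, -0.01, 1.4, -0.75]
0.1 1 [ 0.86 -0.37  0.2   2.33 -1.01  1.1   0.18] act [0.87, -0.37, 0.19, 2.34, -1.01, 1.1, 0.18]
0.1 2 [ 0.74  0.2   0.04  2.5  -1.57  0.8   1.08] act [1.55, 0.12, -0.73, 2.49, -1.55, 0.71, 0.83]
0.1 3 [ 1.88 -0.   -1.34  1.78 -0.01  1.37 -0.8 ] act [1.81, -0.03, -1.27, 1.79, -0.03, 1.36, -0.78]
0.1 4 [ 1.55  0.19 -1.25  1.67  0.18  1.41 -1.57] act [1.59, 0.18, -1.27, 1.68, 0.17, 1.41, -1.54]
0.1 5 [ 1.52 -0.41 -0.73  2.14 -0.79  0.85 -0.69] act [1.54, -0.41, -0.76, 2.11, -0.7, 0.92, -0.77]
0.1 6 [ 2.1  -0.41 -1.48  1.75 -0.69  0.8  -1.29] act [1.78, -0.41, -1.48, 1.83, -0.57, 0.77, -1.35]
```

```bash
cat > plan.py <<'E'
from sim import *
from scipy.spatial.transform import Slerp
def rows_to(T0,M0,T1,M1,n):
    """equal rows (screw-free: constant tool rotation; shift in tool axes)"""
    rv=R.from_matrix(M0.T@M1).as_rotvec(); rows=[];T=T0;M=M0
    for i in range(n):
        v=M.T@((T1-T0)/n)/1000; rows.append(np.r_[v,rv/n]); M=M@R.from_rotvec(rv/n).as_matrix()
    return rows
def go(q,T1,M1,n=None):
    T0,M0=FK(q); rv=np.linalg.norm(R.from_matrix(M0.T@M1).as_rotvec())
    n=n or int(np.ceil(max(np.linalg.norm(T1-T0)/45,rv/.14,1)))
    rows=rows_to(T0,M0,T1,M1,n); Q=[q]
    mx=0
    for r in rows:
        q2=run(q,[r],.03,n=4); mx=max(mx,np.abs((q2-q)/.1).max()); q=q2; Q.append(q)
    t,m=FK(q); return q,np.linalg.norm(t-T1),n,mx,np.array(Q)
def marg(Q): return np.minimum(Q-lo,hi-Q).min()
E
cat > s1.py <<'E'
from plan import *
q0=np.array(manip.observe()['joint_positions'])
az,phi,yc=.7,.9,-30
hT,hM=hookT(az,phi,yc,1.77); pre=hT+[0,0,70]
sT,sM=shutT(az,phi,yc)
rng=np.random.default_rng(1); res=[]
down=tool(az,1.57)
for k in range(150):
    q=q0; tot=0; W=[]
    nw=rng.integers(0,3)
    for j in range(nw):
        r_=rng.uniform(420,750); a=rng.uniform(-1.5,.4); zz=rng.uniform(330,480)
        T=np.array([r_*np.cos(a),r_*np.sin(a),zz]); M=tool(rng.uniform(-1.2,1.2),rng.uniform(.9,1.57))
        q,e,n,mx,Q=go(q,T,M); tot+=n; W.append((T.round(),R.from_matrix(M).as_euler('xyz').round(2)))
    q,e,n,mx,Q=go(q,pre,hM); tot+=n
    qa,e2,n,mx,Q2=go(q,hT,hM)
    hT2,_=hookT(az,phi,yc,1.0); qb,e3,n3,mx3,Q3=go(qa,hT2,hM,12)
    T=hT2+Wm@np.array([-150,0,40]); qc,e4,n4,mx4,Q4=go(qb,T,hM)
    T=sT+[0,0,60]+Wm@np.array([-40,0,0]); qd,e5,n5,mx5,Q5=go(qc,T,hM)
    qe,e6,n6,mx6,Q6=go(qd,sT,hM)
    m=min(marg(X) for X in (Q2,Q3,Q4,Q5,Q6)); E=max(e,e2,e3,e4,e5,e6)
    res.append((m-E/50,m,E,tot,W,qa,qc,qe,(mx3,mx4,mx5)))
res.sort(key=lambda r:-r[0])
for r in res[:6]: print(r[1].round(2),r[2].round(1),r[3],r[4],r[5].round(2),r[6].round(2),r[7].round(2),np.round(r[8],2))
E
time python3 s1.py
```

```text
0.35 0.0 21 [(array([620.,  20., 425.]), array([ 1.57,  1.41, -0.33])), (array([ 341., -260.,  386.]), array([ 1.57,  0.99, -0.06]))] [ 0.93  0.47 -0.85  1.75 -0.28  0.65 -0.47] [ 1.74  0.11 -1.08  2.05 -0.68  1.    0.17] [ 1.4   0.58 -0.91  2.14 -0.45  0.48  0.14] [0.3  1.21 0.95]
0.35 0.0 25 [(array([ 267., -393.,  413.]), array([1.57, 1.23, 0.14]))] [ 0.93  0.47 -0.85  1.75 -0.28  0.65 -0.47] [ 1.73  0.11 -1.07  2.05 -0.68  1.    0.17] [ 1.4   0.58 -0.9   2.14 -0.46  0.48  0.15] [0.3  1.2  0.94]
0.35 0.0 36 [(array([ 199., -554.,  438.]), array([ 1.57,  0.99, -0.54])), (array([ 171., -400.,  359.]), array([1.57, 1.2 , 0.09]))] [ 0.92  0.46 -0.83  1.75 -0.3   0.65 -0.46] [ 1.69  0.1  -1.03  2.06 -0.69  1.01  0.17] [ 1.39  0.57 -0.88  2.14 -0.48  0.48  0.17] [0.29 1.17 0.93]
0.34 0.0 17 [(array([443.,  56., 459.]), array([1.57, 1.22, 0.9 ]))] [ 0.94  0.47 -0.87  1.75 -0.26  0.65 -0.49] [ 1.79  0.12 -1.14  2.05 -0.67  1.    0.15] [ 1.42  0.59 -0.93  2.14 -0.42  0.47  0.11] [0.31 1.27 0.97]
0.34 0.0 16 [(array([ 407., -114.,  438.]), array([1.57, 1.09, 0.81]))] [ 0.87  0.44 -0.77  1.75 -0.36  0.66 -0.41] [ 1.54  0.08 -0.87  2.06 -0.72  1.02  0.19] [ 1.32  0.53 -0.81  2.14 -0.59  0.5   0.26] [0.27 1.01 0.86]
0.34 0.0 19 [(array([ 377., -313.,  438.]), array([1.57, 0.97, 0.65]))] [ 0.85  0.43 -0.75  1.75 -0.37  0.66 -0.4 ] [ 1.5   0.07 -0.83  2.06 -0.73  1.02  0.2 ] [ 1.3   0.52 -0.78  2.15 -0.62  0.51  0.28] [0.26 0.97 0.85]
real	0m55.191s
user	0m51.505s
sys	0m0.262s
```

```bash
cat > mv.py <<'E'
from plan import *
def show(T1,M1,n=None,pr=True):
    s=manip.observe(); q=np.array(s['joint_positions']); T0,M0=s['eef_pos'],R.from_euler('xyz',s['orientation']).as_matrix()
    rv=R.from_matrix(M0.T@M1).as_rotvec(); n=n or int(np.ceil(max(np.linalg.norm(T1-T0)/45,np.linalg.norm(rv)/.14,1)))
    rows=rows_to(np.array(T0),M0,T1,M1,n)
    qq,e,_,mx,Q=go(q,T1,M1,n); print('n',n,'pred q',qq.round(2),'err',e.round(1),'maxspeed',mx.round(2),'marg',marg(Q).round(2))
    for r in rows: print([round(float(v),3)+0 for v in r])
E
python3 -c "
from mv import *
show(np.array([380,-310,430.]),tool(.7,.9))
"
```

```text
n 9 pred q [ 1.44  0.02 -0.42  1.77 -0.66  1.49  0.24] err 0.0 maxspeed 2.37 marg -0.0
[-0.017, -0.015, 0.035, -0.086, 0.061, 0.005]
[-0.019, -0.018, 0.032, -0.086, 0.061, 0.005]
[-0.021, -0.021, 0.029, -0.086, 0.061, 0.005]
[-0.023, -0.023, 0.026, -0.086, 0.061, 0.005]
[-0.025, -0.025, 0.023, -0.086, 0.061, 0.005]
[-0.026, -0.027, 0.019, -0.086, 0.061, 0.005]
[-0.027, -0.028, 0.015, -0.086, 0.061, 0.005]
[-0.028, -0.029, 0.011, -0.086, 0.061, 0.005]
[-0.029, -0.029, 0.006, -0.086, 0.061, 0.005]
```

Lift off the limits and re-orient at half pace to stay within joint speeds.

Call:
arm_command([
  [-0.017, -0.015, 0.035, -0.086, 0.061, 0.005, 0],
  [-0.019, -0.018, 0.032, -0.086, 0.061, 0.005, 0],
  [-0.021, -0.021, 0.029, -0.086, 0.061, 0.005, 0],
  [-0.023, -0.023, 0.026, -0.086, 0.061, 0.005, 0],
  [-0.025, -0.025, 0.023, -0.086, 0.061, 0.005, 0],
  [-0.026, -0.027, 0.019, -0.086, 0.061, 0.005, 0],
  [-0.027, -0.028, 0.015, -0.086, 0.061, 0.005, 0],
  [-0.028, -0.029, 0.011, -0.086, 0.061, 0.005, 0],
  [-0.029, -0.029, 0.006, -0.086, 0.061, 0.005, 0],
  [0, 0, 0, 0, 0, 0, 0],
])

```text
t: 7.35
eef_pos: [374.7, -310.5, 427.1]
orientation: [1.577, 0.905, 0.672]
force: [-0.2, 0.3, -0.9]
width: 0.1
```

```bash
python3 -c "
from h import *; rec()"; python3 fk.py | tail -3;  python3 -c "
from mv import *
st()
T,M=hookT(.7,.9,-30,1.77); print(T)
show(T+[0,0,70]+Wm@np.array([20,0,0]),M)
"
```

```text
[-0.  1.  0.  0. -0.  0.  1.  0. -0.  0.  0. -0.]
 [ 0.  0. -0. -0. -0. -0. -0. -0.  0.  0. -0. -0.]
 [-0.  1.  0.  0.  0. -0. -0. -0. -0.  0. -0. -0.]]
t 7.35 tcp [ 375. -311.  427.] F [-0.2  0.3 -0.9] w 0.1 q [ 1.43 -0.   -0.41  1.79 -0.66  1.48  0.23]
local [-282.  -95.  427.]
tool axes (cols) in local
 [[ 0.61  0.77  0.19]
 [ 0.12  0.15 -0.98]
 [-0.79  0.62 -0.  ]]
[717.35760199 -56.13709252 251.51803151]
n 11 pred q [ 0.79  0.37 -0.7   1.65 -0.38  0.78 -0.48] err 0.0 maxspeed 0.85 marg 0.4
[0.033, 0.026, 0.001, -0.003, 0.002, 0.0]
[0.033, 0.026, 0.002, -0.003, 0.002, 0.0]
[0.033, 0.026, 0.002, -0.003, 0.002, 0.0]
[0.033, 0.026, 0.002, -0.003, 0.002, 0.0]
[0.033, 0.026, 0.002, -0.003, 0.002, 0.0]
[0.033, 0.026, 0.002, -0.003, 0.002, 0.0]
[0.033, 0.026, 0.002, -0.003, 0.002, 0.0]
[0.033, 0.026, 0.002, -0.003, 0.002, 0.0]
[0.033, 0.026, 0.002, -0.003, 0.002, 0.0]
[0.033, 0.026, 0.003, -0.003, 0.002, 0.0]
[0.033, 0.026, 0.003, -0.003, 0.002, 0.0]
```

Call:
arm_command([
  [0.033, 0.026, 0.002, 0, 0, 0, 0],
  [0.033, 0.026, 0.002, 0, 0, 0, 0],
  [0.033, 0.026, 0.002, 0, 0, 0, 0],
  [0.033, 0.026, 0.002, 0, 0, 0, 0],
  [0.033, 0.026, 0.002, 0, 0, 0, 0],
  [0.033, 0.026, 0.002, 0, 0, 0, 0],
  [0.033, 0.026, 0.002, 0, 0, 0, 0],
  [0.033, 0.026, 0.002, 0, 0, 0, 0],
  [0.033, 0.026, 0.002, 0, 0, 0, 0],
  [0.033, 0.026, 0.002, 0, 0, 0, 0],
  [0.033, 0.026, 0.002, 0, 0, 0, 0],
  [0, 0, 0, 0, 0, 0, 0],
])

```text
t: 8.55
eef_pos: [743.9, -28.7, 318.6]
orientation: [1.584, 0.901, 0.7]
force: [-0.1, 0.7, 0.1]
width: 0.3
```

```bash
python3 -c "
from mv import *
st()
T,M=hookT(.7,.9,-30,1.77)
im=imaging.capture('side'); cv2.imwrite('pics/side3.png',im[:,:,::-1])
im=imaging.capture('wrist'); cv2.imwrite('pics/wrist3.png',im[:,:,::-1])
show(T+Wm@np.array([12,0,0]),M)
"
```

```text
t 8.55 tcp [744. -29. 319.] F [-0.1  0.7  0.1] w 0.3 q [ 0.76  0.38 -0.71  1.65 -0.35  0.76 -0.54]
local [175. -12. 319.]
tool axes (cols) in local
 [[ 0.6   0.77  0.22]
 [ 0.14  0.16 -0.98]
 [-0.78  0.62 -0.01]]
n 2 pred q [ 0.81  0.44 -0.72  1.73 -0.37  0.66 -0.42] err 0.0 maxspeed 0.6 marg 0.61
[0.02, -0.029, 0.001, -0.008, 0.004, 0.002]
[0.02, -0.029, 0.001, -0.008, 0.004, 0.002]
```

View pics/side3.png

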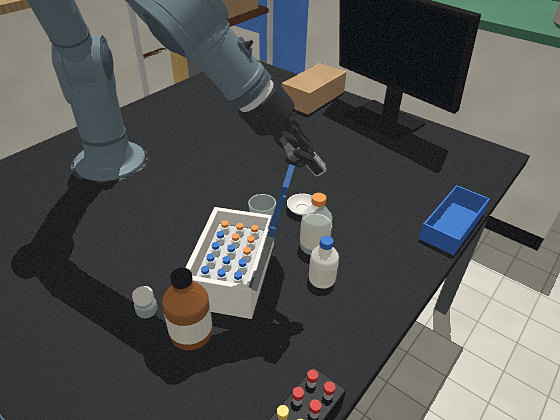

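View pics/wrist3.png

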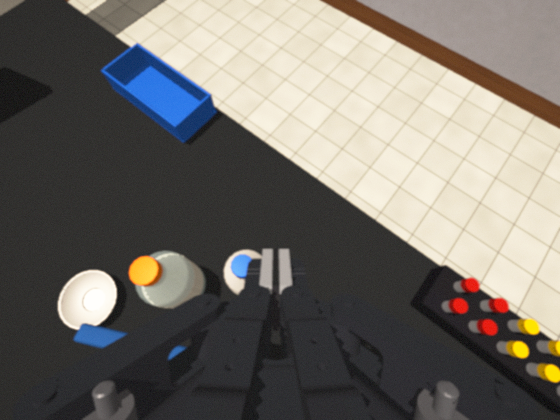

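```bash
cat > s2.py <<'E'
from plan import *
s=manip.observe(); q=np.array(s['joint_positions']); M=R.from_euler('xyz',s['orientation']).as_matrix()
az,phi=.7,.9; Mh=tool(az,phi); yc=-20
t0,_=FK(q); print('fk err',t0-s['eef_pos'])
seq=[]
T=hookT(az,phi,yc,1.77)[0]; seq.append(('pre',T+Wm@np.array([12,0,0]),2))
for th in (1.6,1.4,1.2,1.0): seq.append(('pull%.1f'%th,hookT(az,phi,yc,th)[0],6))
T=hookT(az,phi,yc,1.0)[0]
x,y=Mh[:,0],Mh[:,1]
seq+=[('lift',T+15*y,1),('retr',T+20*y-80*x,3)]
Tc=shutT(az,phi,yc,.6)[0]
seq+=[('down',Tc-70*x-10*y,4),('in',Tc,3)]
for th in (.4,.2,.1,0): seq.append(('low%.1f'%th,shutT(az,phi,yc,th)[0],8))
Ts=shutT(az,phi,yc,0)[0]; seq+=[('clear',Ts-35*y,4),('back',Ts-35*y+Wm@np.array([-60,0,0]),4)]
for n,T,k in seq:
    q,e,_,mx,Q=go(q,T,Mh,k); l=Wm.T@(T-O); print(n,l.round(0),'q',q.round(2),'err',e.round(1),'spd',mx.round(2),'mg',marg(Q).round(2))
E
python3 s2.py
```

```text
fk err [-0.70541071  0.31548946  0.6620924 ]
pre [151. -15. 252.] q [ 0.81  0.43 -0.73  1.75 -0.38  0.65 -0.42] err 0.0 spd 0.57 mg 0.6
pull1.6 [110. -15. 257.] q [ 0.91  0.37 -0.76  1.81 -0.44  0.68 -0.34] err 0.0 spd 0.17 mg 0.6
pull1.4 [ 76. -15. 257.] q [ 0.99  0.33 -0.79  1.87 -0.49  0.7  -0.27] err 0.0 spd 0.14 mg 0.63
pull1.2 [ 43. -15. 250.] q [ 1.07  0.3  -0.81  1.92 -0.54  0.71 -0.19] err 0.0 spd 0.14 mg 0.58
pull1.0 [ 12. -15. 237.] q [ 1.14  0.28 -0.82  1.97 -0.59  0.72 -0.1 ] err 0.0 spd 0.14 mg 0.53
lift [ 23. -12. 246.] q [ 1.12  0.28 -0.82  1.95 -0.57  0.72 -0.14] err 0.0 spd 0.35 mg 0.53
retr [-21. -22. 312.] q [ 1.24  0.14 -0.82  1.92 -0.64  0.92 -0.09] err 0.0 spd 0.67 mg 0.55
down [-117.  -31.  222.] q [ 1.37  0.19 -0.77  2.09 -0.7   0.87  0.2 ] err 0.0 spd 0.75 mg 0.41
in [-67. -19. 173.] q [ 1.26  0.31 -0.79  2.1  -0.67  0.68  0.15] err 0.0 spd 0.62 mg 0.4
low0.4 [-83. -19. 144.] q [ 1.28  0.36 -0.78  2.13 -0.68  0.64  0.22] err 0.0 spd 0.08 mg 0.37
low0.2 [-93. -19. 111.] q [ 1.29  0.42 -0.77  2.15 -0.68  0.58  0.27] err 0.0 spd 0.08 mg 0.35
low0.1 [-95. -19.  94.] q [ 1.28  0.46 -0.77  2.16 -0.67  0.54  0.3 ] err 0.0 spd 0.05 mg 0.34
low0.0 [-96. -19.  77.] q [ 1.28  0.5  -0.76  2.17 -0.67  0.51  0.32] err 0.0 spd 0.05 mg 0.33
clear [-123.  -25.   56.] q [ 1.33  0.54 -0.75  2.18 -0.66  0.5   0.38] err 0.0 spd 0.17 mg 0.32
back [-183.  -25.   56.] q [ 1.46  0.52 -0.74  2.22 -0.64  0.57  0.48] err 0.0 spd 0.33 mg 0.28
```

Call:
arm_command([
  [0.02, -0.029, 0.001, -0.008, 0.004, 0.002, 0],
  [0.02, -0.029, 0.001, -0.008, 0.004, 0.002, 0],
  [0, 0, 0, 0, 0, 0, 0],
])

```text
t: 8.95
eef_pos: [725.3, -56.1, 248.3]
orientation: [1.578, 0.904, 0.695]
force: [-0.4, 0.4, 0.5]
width: -0.1
```

```bash
python3 -c "
from mv import *
s,M,L,d=st()
im=imaging.capture('side'); cv2.imwrite('pics/side4.png',cv2.resize(im[100:260,200:400,::-1],None,fx=3.5,fy=3.5,interpolation=cv2.INTER_CUBIC))
Mh=tool(.7,.9)
prev=d
for th in (1.6,1.5,1.4,1.3,1.2,1.1,1.0):
    l=Wm.T@(hookT(.7,.9,-20,th)[0]-O); l[1]=d[1]; print(th,l.round(0),(L.T@(l-prev)/1000).round(4)); prev=l
"
```

```text
t 8.95 tcp [725. -56. 248.] F [-0.4  0.4  0.5] w -0.1 q [ 0.82  0.44 -0.72  1.74 -0.38  0.66 -0.42]
local [146. -28. 248.]
tool axes (cols) in local
 [[ 0.6   0.77  0.22]
 [ 0.14  0.17 -0.98]
 [-0.79  0.62 -0.  ]]
1.6 [110. -28. 257.] [-0.0281 -0.022  -0.0077]
1.5 [ 93. -28. 258.] [-0.0109 -0.0125 -0.0037]
1.4 [ 76. -28. 257.] [-0.0096 -0.0136 -0.0037]
1.3 [ 60. -28. 254.] [-0.0082 -0.0145 -0.0036]
1.2 [ 43. -28. 250.] [-0.0066 -0.0153 -0.0035]
1.1 [ 27. -28. 244.] [-0.0051 -0.0159 -0.0034]
1.0 [ 12. -28. 237.] [-0.0034 -0.0164 -0.0033]
```

View pics/side4.png

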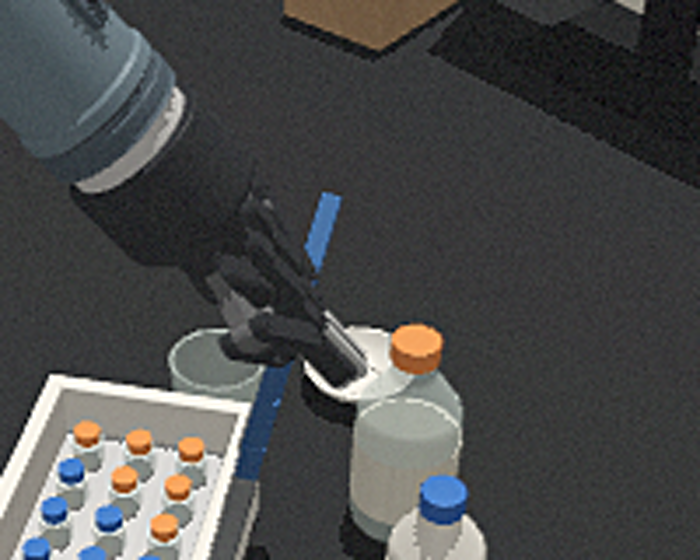

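Call:
arm_command([
  [-0.005, -0.004, -0.0013, 0, 0, 0, 0],
  [-0.005, -0.004, -0.0013, 0, 0, 0, 0],
  [-0.005, -0.004, -0.0013, 0, 0, 0, 0],
  [-0.005, -0.004, -0.0013, 0, 0, 0, 0],
  [-0.004, -0.003, -0.0012, 0, 0, 0, 0],
  [-0.004, -0.003, -0.0012, 0, 0, 0, 0],
  [-0.0036, -0.0042, -0.0012, 0, 0, 0, 0],
  [-0.0036, -0.0042, -0.0012, 0, 0, 0, 0],
  [-0.0036, -0.0042, -0.0012, 0, 0, 0, 0],
])

```text
t: 9.9
eef_pos: [682.9, -75.7, 263.6]
orientation: [1.566, 0.896, 0.692]
force: [2.4, 0.5, 6.4]
width: 0.1
```

```bash
python3 -c "
from mv import *
s,M,L,d=st()
im=imaging.capture('side'); cv2.imwrite('pics/side5.png',cv2.resize(im[100:260,200:400,::-1],None,fx=3.5,fy=3.5,interpolation=cv2.INTER_CUBIC))
"
```

```text
t 9.9 tcp [683. -76. 264.] F [2.4 0.5 6.4] w 0.1 q [ 0.94  0.36 -0.77  1.81 -0.45  0.7  -0.32]
local [ 99. -26. 264.]
tool axes (cols) in local
 [[ 0.61  0.76  0.22]
 [ 0.14  0.18 -0.98]
 [-0.78  0.62  0.  ]]
```

View pics/side5.png

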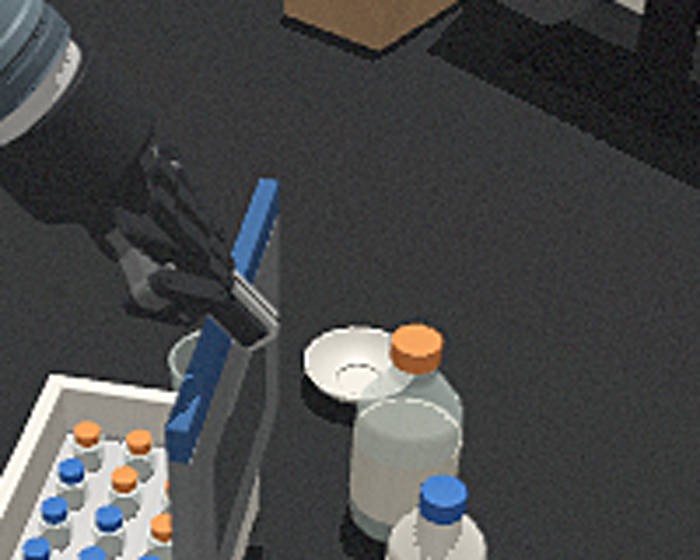

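Call:
arm_command([
  [-0.0024, -0.0058, -0.0013, 0, 0, 0, 0],
  [-0.0024, -0.0058, -0.0013, 0, 0, 0, 0],
  [-0.0024, -0.0058, -0.0013, 0, 0, 0, 0],
  [-0.0024, -0.0058, -0.0013, 0, 0, 0, 0],
  [-0.0024, -0.0058, -0.0013, 0, 0, 0, 0],
  [-0.0024, -0.0058, -0.0013, 0, 0, 0, 0],
  [-0.0024, -0.0058, -0.0013, 0, 0, 0, 0],
  [-0.0024, -0.0058, -0.0013, 0, 0, 0, 0],
])

```text
t: 10.75
eef_pos: [636.7, -99.0, 246.5]
orientation: [1.572, 0.901, 0.698]
force: [0.7, 0.9, 0.2]
width: 0.1
```

```bash
python3 -c "
from mv import *
s,M,L,d=st()
im=imaging.capture('side'); cv2.imwrite('pics/side6.png',cv2.resize(im[100:260,200:400,::-1],None,fx=3.5,fy=3.5,interpolation=cv2.INTER_CUBIC))
"
```

```text
t 10.75 tcp [637. -99. 246.] F [0.7 0.9 0.2] w 0.1 q [ 1.06  0.33 -0.8   1.9  -0.52  0.71 -0.2 ]
local [ 48. -26. 246.]
tool axes (cols) in local
 [[ 0.61  0.76  0.22]
 [ 0.14  0.17 -0.97]
 [-0.78  0.62 -0.  ]]
```

View pics/side6.png

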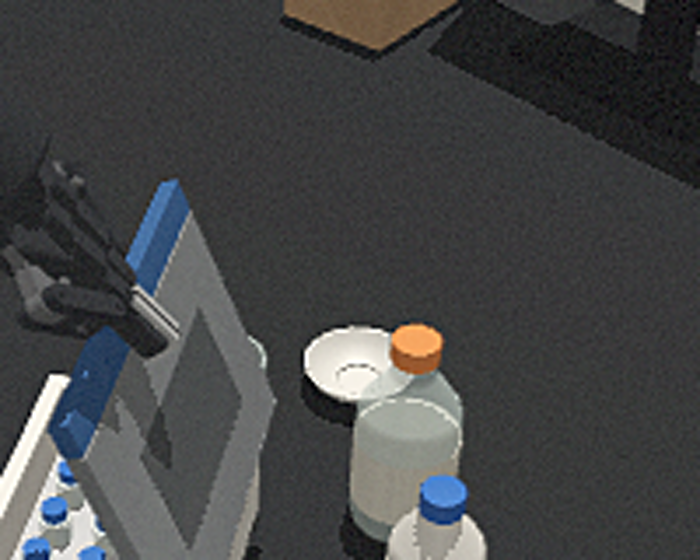

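```bash
python3 -c "
from fit import *
p=np.load('pose.npy')
for th in np.arange(1.5,.9,-.05):
    q=p.copy(); q[3]=th
    print(round(th,2),[((proj(side,W(q,lidL(th,l)))[0]-[200,100])*3.5).round(0) for l in ((170,110,0),(170,110,12),(170,-110,0),(170,-110,12))])
"
```

```text
1.5 [array([241., 169.]), array([261., 170.]), array([139., 417.]), array([164., 420.])]
1.45 [array([226., 168.]), array([247., 169.]), array([122., 416.]), array([146., 418.])]
1.4 [array([212., 168.]), array([232., 168.]), array([104., 415.]), array([129., 416.])]
1.35 [array([198., 169.]), array([218., 167.]), array([ 88., 415.]), array([111., 415.])]
1.3 [array([184., 170.]), array([204., 168.]), array([ 71., 416.]), array([ 94., 415.])]
1.25 [array([171., 172.]), array([190., 169.]), array([ 55., 418.]), array([ 78., 415.])]
1.2 [array([157., 174.]), array([176., 170.]), array([ 40., 420.]), array([ 61., 416.])]
1.15 [array([144., 178.]), array([162., 173.]), array([ 25., 422.]), array([ 46., 418.])]
1.1 [array([132., 181.]), array([149., 176.]), array([ 10., 426.]), array([ 30., 420.])]
1.05 [array([120., 185.]), array([137., 179.]), array([ -4., 429.]), array([ 15., 423.])]
1.0 [array([108., 190.]), array([124., 183.]), array([-17., 434.]), array([  1., 427.])]
0.95 [array([ 97., 195.]), array([113., 188.]), array([-30., 439.]), array([-12., 431.])]
```

Call:
arm_command([
  [-0.0022, -0.0059, -0.0013, 0, 0, 0, 0],
  [-0.0022, -0.0059, -0.0013, 0, 0, 0, 0],
  [-0.0022, -0.0059, -0.0013, 0, 0, 0, 0],
  [-0.0022, -0.0059, -0.0013, 0, 0, 0, 0],
  [-0.0022, -0.0059, -0.0013, 0, 0, 0, 0],
  [-0.0022, -0.0059, -0.0013, 0, 0, 0, 0],
  [0, 0.015, 0, 0, 0, 0, 0],
])

```text
t: 11.5
eef_pos: [611.4, -111.0, 242.2]
orientation: [1.576, 0.903, 0.696]
force: [0.6, -0.6, 0.0]
width: 0.0
```

```bash
python3 -c "
from mv import *
s,M,L,d=st()
im=imaging.capture('side'); cv2.imwrite('pics/side7.png',cv2.resize(im[100:260,180:380,::-1],None,fx=3.5,fy=3.5,interpolation=cv2.INTER_CUBIC))
"
```

```text
t 11.5 tcp [ 611. -111.  242.] F [ 0.6 -0.6  0. ] w 0.0 q [ 1.12  0.3  -0.81  1.94 -0.56  0.73 -0.14]
local [ 20. -25. 242.]
tool axes (cols) in local
 [[ 0.6   0.77  0.22]
 [ 0.14  0.17 -0.98]
 [-0.79  0.62 -0.  ]]
```

View pics/side7.png

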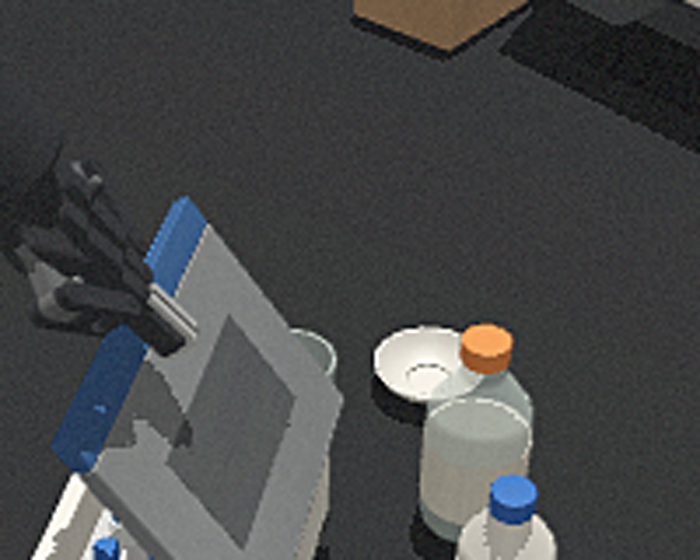

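Call:
arm_command([
  [-0.038, 0.003, 0, 0, 0, 0, 0],
  [-0.038, 0.003, 0, 0, 0, 0, 0],
  [0.002, -0.031, -0.005, 0, 0, 0, 0],
  [0.002, -0.031, -0.005, 0, 0, 0, 0],
  [0.002, -0.031, -0.005, 0, 0, 0, 0],
  [0.002, -0.031, -0.005, 0, 0, 0, 0],
])

```text
t: 12.15
eef_pos: [497.1, -180.0, 224.3]
orientation: [1.568, 0.9, 0.694]
force: [0.7, -0.8, -0.1]
width: 0.0
```

```bash
python3 -c "
from mv import *
s,M,L,d=st()
im=imaging.capture('side'); cv2.imwrite('pics/side8.png',cv2.resize(im[100:290,120:360,::-1],None,fx=3,fy=3,interpolation=cv2.INTER_CUBIC))
for th in (.8,.7,.6,.5,.4):
    l=Wm.T@(shutT(.7,.9,-30,th)[0]-O); l[1]=d[1]; print(th,l.round(0),(L.T@(l-d)/1000).round(4))
from fit import *
p=np.load('pose.npy')
for th in np.arange(1,.3,-.05):
    q=p.copy(); q[3]=th
    print(round(th,2),[((proj(side,W(q,lidL(th,l)))[0]-[120,100])*3).round(0) for l in ((170,110,0),(170,110,12),(170,-110,0),(170,-110,12))])
"
```

```text
t 12.15 tcp [ 497. -180.  224.] F [ 0.7 -0.8 -0.1] w 0.0 q [ 1.37  0.19 -0.78  2.08 -0.7   0.86  0.19]
local [-114.  -35.  224.]
tool axes (cols) in local
 [[ 0.61  0.76  0.22]
 [ 0.14  0.18 -0.97]
 [-0.78  0.62  0.  ]]
0.8 [-45. -35. 199.] [0.0612 0.0371 0.0153]
0.7 [-56. -35. 187.] [0.0639 0.0205 0.0127]
0.6 [-67. -35. 173.] [0.0683 0.0043 0.0104]
0.5 [-75. -35. 159.] [ 0.0742 -0.0115  0.0084]
0.4 [-83. -35. 144.] [ 0.0817 -0.0267  0.0067]
1.0 [array([333., 163.]), array([347., 157.]), array([225., 372.]), array([241., 366.])]
0.95 [array([323., 167.]), array([337., 161.]), array([214., 376.]), array([229., 370.])]
0.9 [array([314., 172.]), array([327., 165.]), array([204., 381.]), array([218., 374.])]
0.85 [array([306., 178.]), array([318., 170.]), array([194., 386.]), array([208., 379.])]
0.8 [array([298., 184.]), array([309., 175.]), array([185., 392.]), array([198., 384.])]
0.75 [array([290., 190.]), array([301., 181.]), array([177., 398.]), array([188., 389.])]
0.7 [array([283., 196.]), array([293., 187.]), array([169., 405.]), array([180., 395.])]
0.65 [array([277., 203.]), array([286., 193.]), array([162., 411.]), array([172., 401.])]
0.6 [array([271., 210.]), array([279., 200.]), array([156., 418.]), array([164., 408.])]
0.55 [array([265., 217.]), array([273., 207.]), array([150., 426.]), array([158., 415.])]
0.5 [array([261., 225.]), array([267., 214.]), array([145., 433.]), array([152., 422.])]
0.45 [array([256., 232.]), array([262., 221.]), array([141., 441.]), array([146., 430.])]
0.4 [array([253., 240.]), array([258., 229.]), array([137., 449.]), array([142., 438.])]
0.35 [array([250., 248.]), array([254., 237.]), array([134., 457.]), array([138., 446.])]
```

View pics/side8.png

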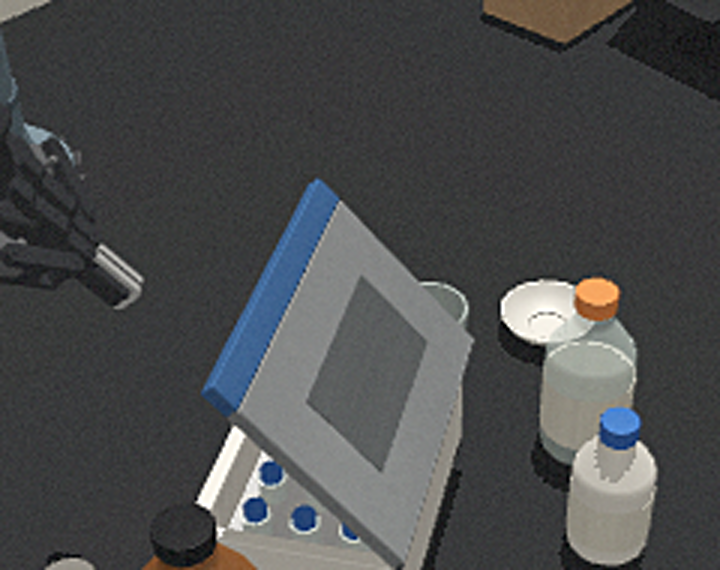

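Call:
arm_command([
  [0.024, -0.0014, 0.003, 0, 0, 0, 0],
  [0.024, -0.0014, 0.003, 0, 0, 0, 0],
  [0.022, -0.0014, 0.003, 0, 0, 0, 0],
  [0, 0, 0, 0, 0, 0, 0],
  [0, 0, 0, 0, 0, 0, 0],
  [0, 0, 0, 0, 0, 0, 0],
  [0, 0, 0, 0, 0, 0, 0],
])

```text
t: 12.9
eef_pos: [535.2, -161.6, 168.5]
orientation: [1.566, 0.9, 0.692]
force: [-0.2, -0.1, 0.4]
width: 0.3
```

```bash
python3 -c "
from mv import *
s,M,L,d=st()
im=imaging.capture('side'); cv2.imwrite('pics/side9.png',cv2.resize(im[100:290,120:360,::-1],None,fx=3,fy=3,interpolation=cv2.INTER_CUBIC))
"
```

```text
t 12.9 tcp [ 535. -162.  169.] F [-0.2 -0.1  0.4] w 0.3 q [ 1.27  0.34 -0.78  2.08 -0.65  0.68  0.15]
local [-71. -36. 169.]
tool axes (cols) in local
 [[ 0.61  0.76  0.22]
 [ 0.14  0.18 -0.98]
 [-0.78  0.62  0.  ]]
```

View pics/side9.png

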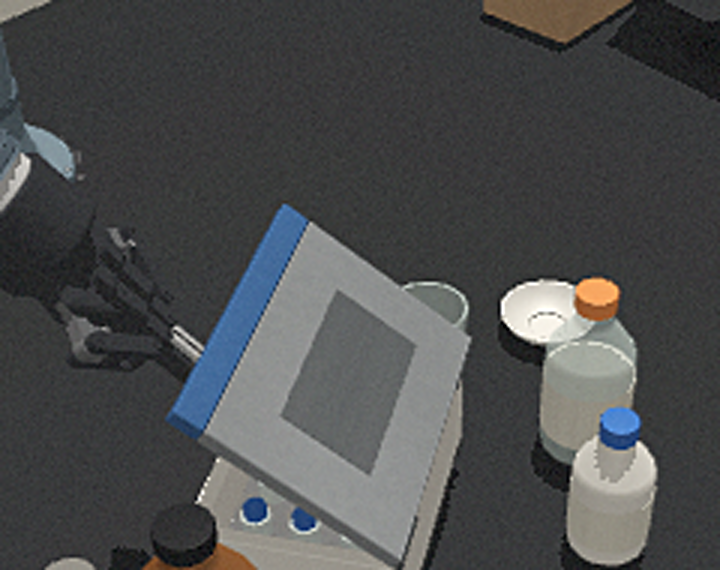

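Call:
arm_command([
  [0, 0, 0, 0, 0, 0, 0],
  [0, 0, 0, 0, 0, 0, 0],
  [0, 0, 0, 0, 0, 0, 0],
  [0, 0, 0, 0, 0, 0, 0],
  [0, 0, 0, 0, 0, 0, 0],
])

```text
t: 13.45
eef_pos: [534.7, -160.9, 167.3]
orientation: [1.57, 0.9, 0.695]
force: [-0.7, -0.7, -0.7]
width: 0.1
```

```bash
python3 -c "
from mv import *
s,M,L,d=st()
im=imaging.capture('side'); cv2.imwrite('pics/side10.png',cv2.resize(im[100:290,120:360,::-1],None,fx=3,fy=3,interpolation=cv2.INTER_CUBIC))
"
```

```text
t 13.45 tcp [ 535. -161.  167.] F [-0.7 -0.7 -0.7] w 0.1 q [ 1.26  0.34 -0.78  2.08 -0.65  0.68  0.15]
local [-71. -35. 167.]
tool axes (cols) in local
 [[ 0.61  0.76  0.22]
 [ 0.14  0.17 -0.98]
 [-0.78  0.62  0.  ]]
```

View pics/side10.png

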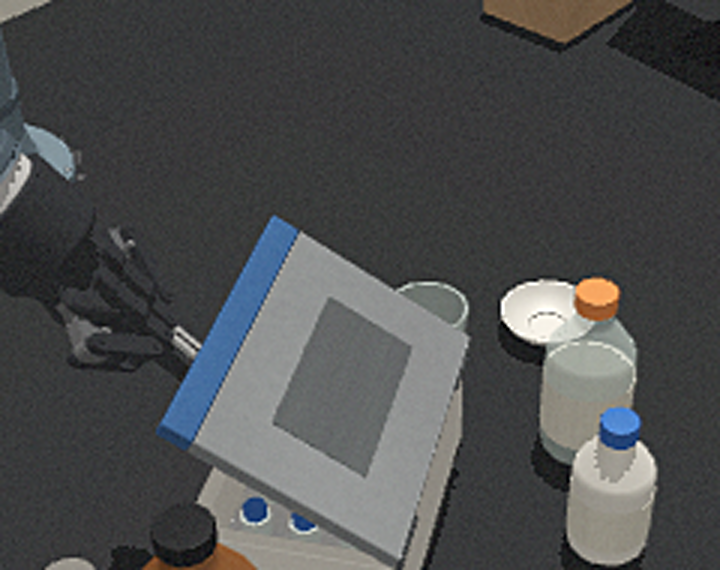

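Call:
arm_command([
  [0, 0, 0, 0, 0, 0, 0],
  [0, 0, 0, 0, 0, 0, 0],
  [0, 0, 0, 0, 0, 0, 0],
  [0, 0, 0, 0, 0, 0, 0],
])

```text
t: 13.9
eef_pos: [534.8, -160.8, 167.4]
orientation: [1.569, 0.9, 0.695]
force: [-0.3, -2.4, -1.2]
width: 0.0
```

```bash
python3 -c "
from mv import *
s,M,L,d=st()
im=imaging.capture('side'); cv2.imwrite('pics/side11.png',cv2.resize(im[100:290,120:360,::-1],None,fx=3,fy=3,interpolation=cv2.INTER_CUBIC))
a=cv2.imread('pics/side10.png').astype(float);b=cv2.imread('pics/side11.png').astype(float);c=cv2.imread('pics/side9.png').astype(float)
print(np.abs(a-b).mean(),np.abs(a-c).mean(),[np.abs(x[200:460,150:320]-a[200:460,150:320]).mean() for x in(b,c)])
print(manip.observe()['force'])
"
```

```text
t 13.9 tcp [ 535. -161.  167.] F [-0.3 -2.4 -1.2] w 0.0 q [ 1.26  0.34 -0.78  2.08 -0.65  0.68  0.15]
local [-71. -35. 167.]
tool axes (cols) in local
 [[ 0.61  0.76  0.22]
 [ 0.14  0.17 -0.97]
 [-0.78  0.62  0.  ]]
3.019574398960364 4.968227745289149 [np.float64(2.6214102564102566), np.float64(10.74081447963801)]
[-1.07539142 -1.68661512 -1.68518626]
```

View pics/side11.png

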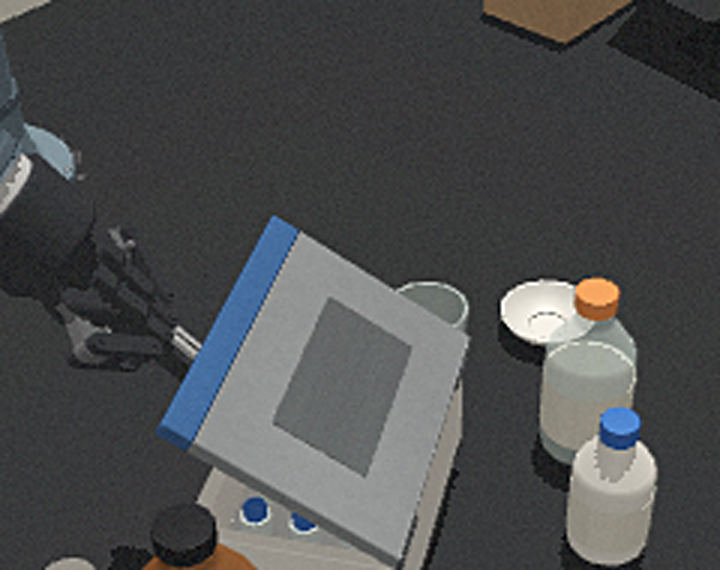

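Call:
arm_command([
  [0.0009, -0.002, -0.0002, 0, 0, 0, 0],
  [0.0009, -0.002, -0.0002, 0, 0, 0, 0],
  [0.0009, -0.002, -0.0002, 0, 0, 0, 0],
  [0.0009, -0.002, -0.0002, 0, 0, 0, 0],
  [0.0009, -0.002, -0.0002, 0, 0, 0, 0],
  [0.0009, -0.002, -0.0002, 0, 0, 0, 0],
  [0.0009, -0.002, -0.0002, 0, 0, 0, 0],
  [0.0009, -0.002, -0.0002, 0, 0, 0, 0],
  [0.0009, -0.002, -0.0002, 0, 0, 0, 0],
  [0.0009, -0.002, -0.0002, 0, 0, 0, 0],
  [0.0009, -0.002, -0.0002, 0, 0, 0, 0],
  [0.0009, -0.002, -0.0002, 0, 0, 0, 0],
])

```text
t: 15.15
eef_pos: [524.1, -166.2, 144.0]
orientation: [1.57, 0.899, 0.696]
force: [-0.6, 0.2, -0.0]
width: 0.1
```

```bash
python3 -c "
from mv import *
s,M,L,d=st()
im=imaging.capture('side'); cv2.imwrite('pics/side12.png',cv2.resize(im[100:290,120:360,::-1],None,fx=3,fy=3,interpolation=cv2.INTER_CUBIC))
"
```

```text
t 15.15 tcp [ 524. -166.  144.] F [-0.6  0.2 -0. ] w 0.1 q [ 1.28  0.38 -0.78  2.1  -0.65  0.65  0.2 ]
local [-83. -35. 144.]
tool axes (cols) in local
 [[ 0.61  0.76  0.22]
 [ 0.14  0.17 -0.97]
 [-0.78  0.62  0.  ]]
```

View pics/side12.png

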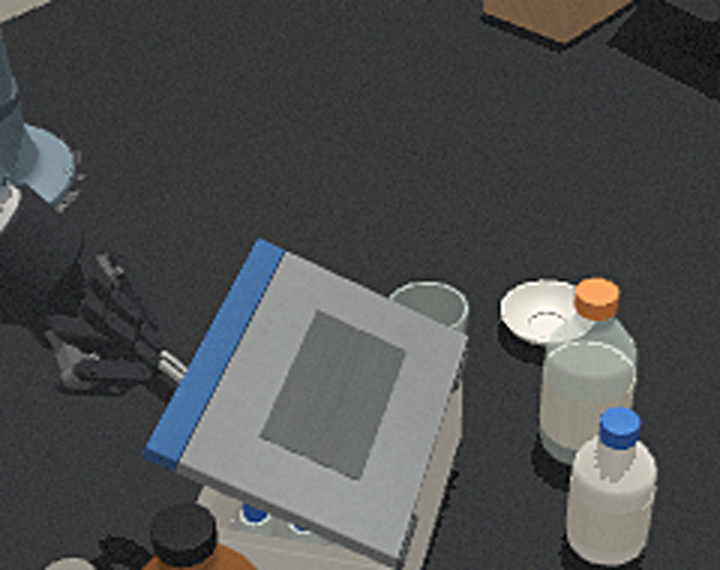

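Call:
arm_command([
  [0.0012, -0.0018, -0.0001, 0, 0, 0, 0],
  [0.0012, -0.0018, -0.0001, 0, 0, 0, 0],
  [0.0012, -0.0018, -0.0001, 0, 0, 0, 0],
  [0.0012, -0.0018, -0.0001, 0, 0, 0, 0],
  [0.0012, -0.0018, -0.0001, 0, 0, 0, 0],
  [0.0012, -0.0018, -0.0001, 0, 0, 0, 0],
  [0.0012, -0.0018, -0.0001, 0, 0, 0, 0],
  [0.0012, -0.0018, -0.0001, 0, 0, 0, 0],
  [0.0012, -0.0018, -0.0001, 0, 0, 0, 0],
  [0.0012, -0.0018, -0.0001, 0, 0, 0, 0],
  [0.0012, -0.0018, -0.0001, 0, 0, 0, 0],
  [0.0012, -0.0018, -0.0001, 0, 0, 0, 0],
])

```text
t: 16.4
eef_pos: [517.4, -170.4, 119.4]
orientation: [1.57, 0.899, 0.696]
force: [-1.7, 0.6, -0.8]
width: 0.0
```

Call:
arm_command([
  [0.0012, -0.0018, -0.0001, 0, 0, 0, 0],
  [0.0012, -0.0018, -0.0001, 0, 0, 0, 0],
  [0.001, -0.0015, -0.0001, 0, 0, 0, 0],
  [0.001, -0.001, 0, 0, 0, 0, 0],
  [0.001, -0.001, 0, 0, 0, 0, 0],
  [0.001, -0.001, 0, 0, 0, 0, 0],
  [0.001, -0.001, 0, 0, 0, 0, 0],
  [0.001, -0.001, 0, 0, 0, 0, 0],
  [0.001, -0.001, 0, 0, 0, 0, 0],
])

```text
t: 17.3
eef_pos: [514.9, -172.5, 105.0]
orientation: [1.569, 0.9, 0.695]
force: [-2.1, -1.0, -1.1]
width: 0.1
```

```bash
python3 -c "
from mv import *
s,M,L,d=st()
im=imaging.capture('side'); cv2.imwrite('pics/side13.png',cv2.resize(im[100:290,120:360,::-1],None,fx=3,fy=3,interpolation=cv2.INTER_CUBIC))
for th in (.15,.1,0):
    l=Wm.T@(shutT(.7,.9,-30,th)[0]-O); l[1]=d[1]; print(th,l.round(0),(L.T@(l-d)/1000).round(4))
from fit import *
p=np.load('pose.npy')
for th in np.arange(.3,-.01,-.05):
    q=p.copy(); q[3]=th
    print(round(th,2),[((proj(side,W(q,lidL(th,l)))[0]-[120,100])*3).round(0) for l in ((170,110,0),(170,110,12),(170,-110,0),(170,-110,12))])
"
```

```text
t 17.3 tcp [ 515. -172.  105.] F [-2.1 -1.  -1.1] w 0.1 q [ 1.29  0.46 -0.76  2.13 -0.64  0.58  0.26]
local [-94. -36. 105.]
tool axes (cols) in local
 [[ 0.61  0.76  0.22]
 [ 0.14  0.17 -0.97]
 [-0.78  0.62  0.  ]]
0.15 [-94. -36. 103.] [ 0.0016 -0.0014 -0.    ]
0.1 [-95. -36.  94.] [ 0.0076 -0.0074 -0.0003]
0 [-96. -36.  77.] [ 0.0204 -0.0186 -0.0005]
0.3 [array([247., 257.]), array([250., 245.]), array([132., 466.]), array([135., 454.])]
0.25 [array([245., 265.]), array([248., 253.]), array([131., 474.]), array([132., 462.])]
0.2 [array([244., 273.]), array([245., 261.]), array([130., 483.]), array([130., 471.])]
0.15 [array([243., 282.]), array([244., 270.]), array([129., 492.]), array([129., 479.])]
0.1 [array([243., 290.]), array([243., 278.]), array([130., 501.]), array([129., 488.])]
0.05 [array([243., 299.]), array([242., 287.]), array([131., 509.]), array([129., 497.])]
0.0 [array([244., 308.]), array([242., 295.]), array([132., 518.]), array([130., 506.])]
```

View pics/side13.png

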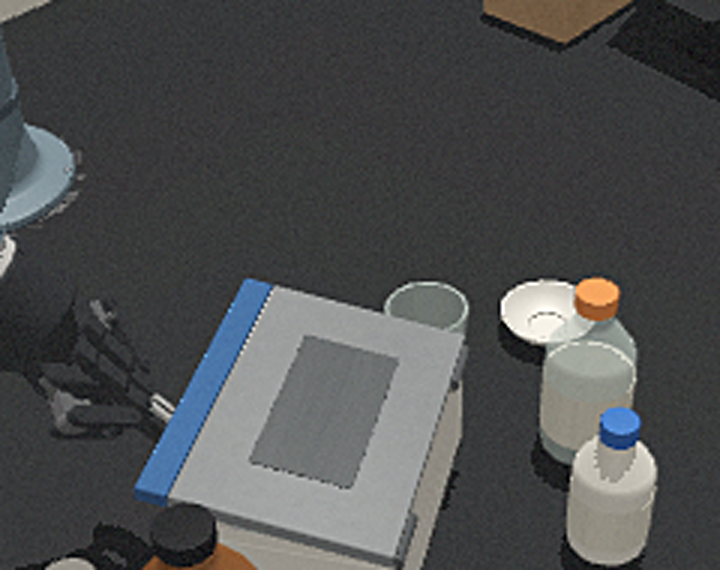

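Call:
arm_command([
  [0.0009, -0.0008, 0, 0, 0, 0, 0],
  [0.0009, -0.0008, 0, 0, 0, 0, 0],
  [0.0009, -0.0008, 0, 0, 0, 0, 0],
  [0.0009, -0.0008, 0, 0, 0, 0, 0],
  [0.0009, -0.0008, 0, 0, 0, 0, 0],
  [0.0009, -0.0008, 0, 0, 0, 0, 0],
  [0.0009, -0.0008, 0, 0, 0, 0, 0],
  [0.0009, -0.0008, 0, 0, 0, 0, 0],
  [0.0009, -0.0008, 0, 0, 0, 0, 0],
  [0.0009, -0.0008, 0, 0, 0, 0, 0],
  [0.0009, -0.0008, 0, 0, 0, 0, 0],
  [0.0009, -0.0008, 0, 0, 0, 0, 0],
])

```text
t: 18.55
eef_pos: [513.8, -173.0, 90.3]
orientation: [1.57, 0.9, 0.696]
force: [-4.7, -2.6, -1.2]
width: 0.2
```

Call:
arm_command([
  [0.0007, -0.0006, 0, 0, 0, 0, 0],
  [0.0007, -0.0006, 0, 0, 0, 0, 0],
  [0.0007, -0.0006, 0, 0, 0, 0, 0],
  [0.0007, -0.0006, 0, 0, 0, 0, 0],
  [0.0007, -0.0006, 0, 0, 0, 0, 0],
  [0.0007, -0.0006, 0, 0, 0, 0, 0],
  [0.0007, -0.0006, 0, 0, 0, 0, 0],
  [0.0007, -0.0006, 0, 0, 0, 0, 0],
  [0.0007, -0.0006, 0, 0, 0, 0, 0],
  [0.0007, -0.0006, 0, 0, 0, 0, 0],
  [0.0007, -0.0006, 0, 0, 0, 0, 0],
  [0.0007, -0.0006, 0, 0, 0, 0, 0],
])

```text
t: 19.75
eef_pos: [513.7, -173.1, 79.4]
orientation: [1.57, 0.9, 0.696]
force: [-4.4, -1.4, 0.0]
width: 0.0
```

```bash
python3 -c "
from mv import *
s,M,L,d=st()
im=imaging.capture('side'); cv2.imwrite('pics/side14.png',cv2.resize(im[100:290,120:360,::-1],None,fx=3,fy=3,interpolation=cv2.INTER_CUBIC))
"
```

```text
t 19.75 tcp [ 514. -173.   79.] F [-4.4 -1.4  0. ] w 0.0 q [ 1.28  0.51 -0.75  2.13 -0.64  0.53  0.29]
local [-96. -36.  79.]
tool axes (cols) in local
 [[ 0.61  0.76  0.22]
 [ 0.14  0.17 -0.97]
 [-0.78  0.62  0.  ]]
```

View pics/side14.png

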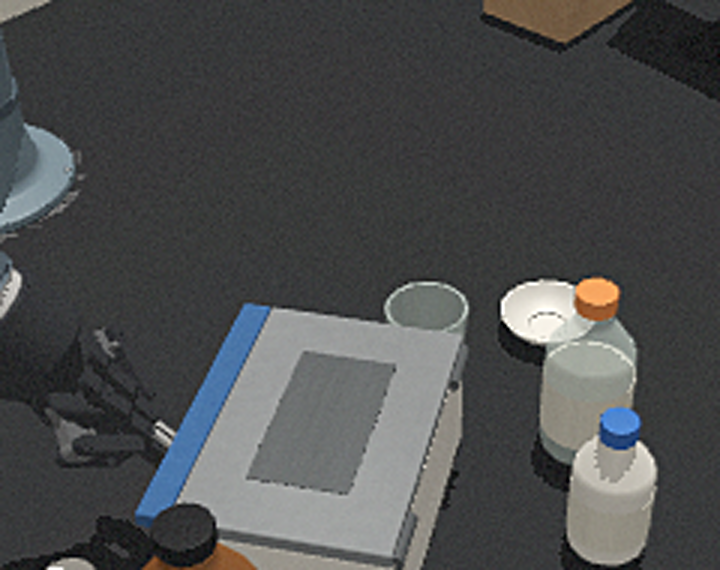

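Call:
arm_command([
  [0.0006, -0.0006, 0, 0, 0, 0, 0],
  [0.0006, -0.0006, 0, 0, 0, 0, 0],
  [0.0006, -0.0006, 0, 0, 0, 0, 0],
  [0.0006, -0.0006, 0, 0, 0, 0, 0],
  [0.0004, -0.0006, 0, 0, 0, 0, 0],
  [0.0004, -0.0006, 0, 0, 0, 0, 0],
  [0.0004, -0.0006, 0, 0, 0, 0, 0],
  [0.0004, -0.0006, 0, 0, 0, 0, 0],
  [0.0002, -0.0006, 0, 0, 0, 0, 0],
  [0.0002, -0.0006, 0, 0, 0, 0, 0],
  [0.0, -0.0006, 0, 0, 0, 0, 0],
  [0.0, -0.0006, 0, 0, 0, 0, 0],
])

```text
t: 21.0
eef_pos: [511.8, -174.9, 71.8]
orientation: [1.57, 0.899, 0.696]
force: [0.7, -0.5, -0.0]
width: -0.2
```

```bash
python3 -c "
from mv import *
s,M,L,d=st()
im=imaging.capture('side'); cv2.imwrite('pics/side15.png',cv2.resize(im[100:290,120:360,::-1],None,fx=3,fy=3,interpolation=cv2.INTER_CUBIC))
"
```

```text
t 21.0 tcp [ 512. -175.   72.] F [ 0.7 -0.5 -0. ] w -0.2 q [ 1.28  0.53 -0.75  2.14 -0.64  0.51  0.31]
local [-98. -37.  72.]
tool axes (cols) in local
 [[ 0.61  0.76  0.22]
 [ 0.14  0.17 -0.97]
 [-0.78  0.62  0.  ]]
```

View pics/side15.png

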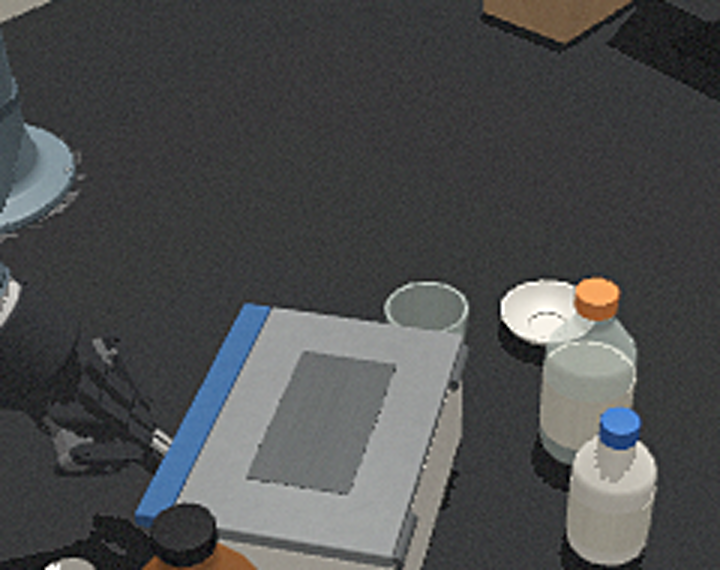

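Call:
arm_command([
  [0, -0.01, 0, 0, 0, 0, 0],
  [0, -0.01, 0, 0, 0, 0, 0],
  [-0.018, -0.023, -0.0066, 0, 0, 0, 0],
  [-0.018, -0.023, -0.0066, 0, 0, 0, 0],
  [-0.018, -0.023, -0.0066, 0, 0, 0, 0],
  [-0.031, 0.025, 0, 0, 0, 0, 0],
  [-0.031, 0.025, 0, 0, 0, 0, 0],
  [-0.031, 0.025, 0, 0, 0, 0, 0],
  [-0.031, 0.025, 0, 0, 0, 0, 0],
  [0, 0, 0, 0, 0, 0, 0],
  [0, 0, 0, 0, 0, 0, 0],
])

```text
t: 22.15
eef_pos: [420.3, -226.3, 218.1]
orientation: [1.566, 0.901, 0.692]
force: [-0.5, -0.0, -0.8]
width: -0.1
```

```bash
python3 -c "
from mv import *
s,M,L,d=st()
im=imaging.capture('side'); cv2.imwrite('pics/side16.png',im[:,:,::-1])
im2=imaging.capture('top'); cv2.imwrite('pics/top16.png',im2[:,:,::-1])
a=cv2.imread('pics/side15.png').astype(float);b=cv2.resize(im[100:290,120:360,::-1],None,fx=3,fy=3,interpolation=cv2.INTER_CUBIC).astype(float)
print(np.abs(a-b)[260:560,200:700].mean())
"
```

```text
t 22.15 tcp [ 420. -226.  218.] F [-0.5 -0.  -0.8] w -0.1 q [ 1.6   0.16 -0.8   2.12 -0.68  0.97  0.35]
local [-203.  -41.  218.]
tool axes (cols) in local
 [[ 0.61  0.76  0.22]
 [ 0.14  0.18 -0.98]
 [-0.78  0.62  0.  ]]
2.388157777777778
```

View pics/side16.png

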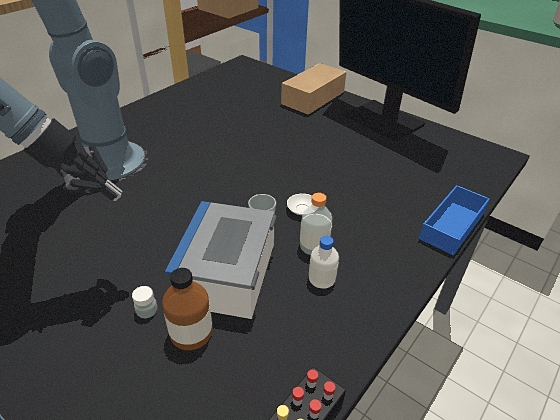

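View pics/top16.png

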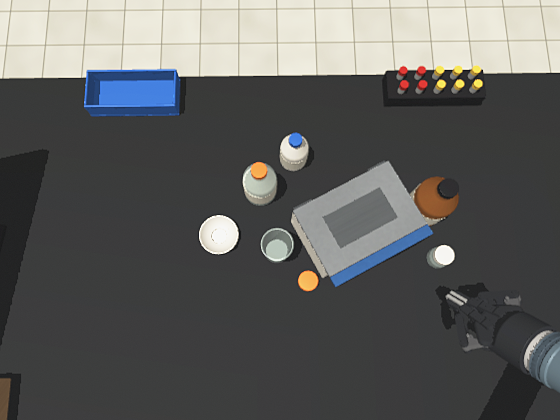

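```bash
python3 -c "
from bench import manip
print(manip.finish_job())"
```

```text
the job is handed in; nothing more can be done
None
```

I closed the lid and handed the job in at about 22 s of the 51 s allowed. No verdict is reported back.

- **Tip and free fall:** With the shut fingers hooked behind the blue edge, I pulled the lid from about 1.77 rad to about 1.0 rad. The highest force I read was about 7 N. I then lifted the finger off, and the pictures show the lid falling by itself from about 0.98 to 0.82 rad.
- **Catch:** I caught it from underneath on the finger's upper side at about 0.57 rad, with the edge roughly 9 cm above the rim. It stayed still there for about 0.45 s; two pictures 0.45 s apart differ only by noise.
- **Lowering:** The finger lowered it with the last 0.1 rad at about 0.05–0.07 rad/s, until its force dropped to zero. I then backed the arm clear.

**Last checks:** The side and top pictures show the lid level and shut, and it did not move after the finger left. The bottles, jar, cap, beaker and dish look to be in their first places. The wrist force is about 1 N or less, which is within its noise.

**Limits and disagreements:**
- Lid angles are estimates from the pictures, good to a few hundredths of a radian. The final picture puts the edge 2 to 3 pixels lower than my model of the shut lid, so the 0.02 rad tolerance is not confirmed directly.
- My first two tool directions ran into joint limits. I fitted the arm's kinematics and chose another direction before touching the lid.
- Just before the lid was fully shut, the finger read about 4.5 N sideways from friction at the edge. It went away as the finger left.

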